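# Set a shaft clamp on the tilted work rest

## Robot

A 7-joint arm with a two-finger parallel gripper is mounted at the origin on a cart in front of the work surface, level with it; the furniture and walls round the work are solid. World frame = base frame: x ahead of the robot, y to its left, z up, the work surface at z = 0. Lengths are in m, angles in degrees, forces in N, time in s.
With the tool pointing down it reaches from about 0.425 to 0.875 m from the base axis. Payload 8.4 kg.
Tool frame: the origin (TCP) lies between the finger pads; the fingertips stand tcp_to_tips ahead of it and the grasp point (between the pads) lies 8 mm behind it (tcp_to_tips is the distance from the TCP to the fingertips, in m); z points along the fingers, y is the direction in which the jaws open and shut (so a half turn about z gives the same grasp; the last joint's range is limited). The gripper opens to 87 mm and grips with 3 to 60 N. Pads are 19 mm wide; open, the fingers measure 117 mm over their backs; the gripper's body (75 mm by 190 mm) begins 51 mm behind the grasp point.
Start: joints at [-78.85, 19.091, 2.286, 83.961, -0.768, 76.965, -3.352], TCP at [0.188, 0.622, 0.198] pointing down, gripper open.
Joint ranges: [-147.57, 147.57], [-21.85, 119.76], [-74.77, 79.35], [14.55, 137.4], [-85.83, 265.84], [4.83, 119.75], [-152.11, 152.11]. Speed limits (degrees/s): [127.2, 127.2, 159.86, 159.86, 180, 180, 180].

## Interface

Orientations are given as a 3x3 rotation matrix whose columns are the frame's x, y, z axes.
In Python, from bench import read_state, grab_frame, camera_model, sign_off, find_in, masks_of, mark_of, tcp_to_tips gives the robot as it stands.
- The arm moves only by the shell command python3 -m crank 'ROWS' [FORCE]. ROWS is JSON, a list of rows, each an object of numbers: "hand": the finger opening in mm, from 0 to 87; "tx", "ty", "tz": the shift along the tool's x, y, z in mm; "wx", "wy", "wz": the turn, a rotation vector about the tool's x, y, z in degrees. A call has 1 to 20 rows; each row shifts and turns the commanded pose from where the row before left it, along the tool's axes as they then stand; what a row does not reach is not made up. A row lasts 1/12 s, in which the tool goes at most 41.7 mm and 7.16 degrees, less where a joint would pass 70% of its speed; a pose out of reach is approached as far as the arm can. A call with a gripper value outside its range is refused whole. The fingers move at their own pace and stop on an object; FORCE is the grip in N (left out, the last holds). Time passes only in rows, so rows that do not move let the fingers close. It gives the time, the measured TCP pose, the force and the opening at its end, in the units of the state.
- read_state(): the state, without advancing time (a new reading comes with each control period).
- grab_frame(name): name is "scene" or "top"; returns (picture, depth): 420x560x3 uint8, red, green, blue; 420x560 float32, m along the optical axis (not along the pixel's ray), 0 where there is no reading.
- camera_model(name): a dict with "fovy" (degrees; the focal length in pixels is half the picture's height over the tangent of half this angle, whatever the lens; pixels are square), "cx", "cy" (the principal point, pixels), "rvec" (rotation vector, rad) and "tvec" (3), from world to camera coordinates, as OpenCV has them. Camera axes: x right, y down, z forward; pixel columns grow to the right and rows downward; lengths in m; the calibration is good to about 2 mm. A picture is of the moment at which its call begins. camera_model takes no time and is no camera call.
- sign_off(): hands the job in, once; it reports no verdict.
Trained networks look in the newest picture that a camera, given by its name, has taken for a name from the list of things; names that differ only in an ending like _2 or _b are one class to them, and where a whole thing is asked for, a point or a joint stands for the part that bears it (a point fixed in the world has none). Each returns a list of dicts, best first, with "score" (0 to 1); they miss things now and then, are a little off and sometimes report something else, mostly with a low value. They report only what shows in the picture. A call takes as long as a camera call.
- find_in(camera, name): "position" ([row, column] as shares, 0 to 1, of the picture: columns of its width, rows of its height, amid what is visible of it).
- masks_of(camera, name): "region" (420x560 bool, what is visible of it) and "position" ([row, column] as shares, 0 to 1, of the picture: columns of its width, rows of its height, amid what is visible of it).
- mark_of(camera, name): "position" ([row, column] as shares, 0 to 1, of the picture: columns of its width, rows of its height: a listed point, or the origin of a listed thing).
The state is a dict: "clock": time; "q": joint angles; "dq": joint speeds; "joint_efforts": joint torques, N m; "tcp_pos": TCP position; "ee_rot": TCP orientation; "force": force on the tool from outside, world axes, zero at the start; "torque": the same for the moment, N m; "opening": finger opening in m.
Only numpy, scipy, OpenCV 4.12 (cv2) and the standard library are available. Lean on these libraries where they do the work, as an engineer would, in place of code of your own. Each camera call takes 0.05 s, during which the arm holds its last target.

## Task

Take the split shaft clamp (the aluminium block with four black screw heads on top) out of the two-bay rack and set it right way up on the narrow table of the tilted work rest: flat on the table between its two end plates, hard against the lower end plate and centred sideways. Leave the rest's tilt as it is and do not disturb the bored block or the small parts lying about.

Things in the scene. Friction and masses are not known exactly. Their poses are not given: they have to be found in the camera images.
- shaft_clamp: Aluminium split shaft clamp, 46 (x) x 56 (y) x 50 mm high, four black screw heads to 55 mm; about 0.26 kg. Origin: centre of the underside; z up. It stands in either bay of the rack, its x along the rack's x; the dividers keep fingers off its y faces, so it comes out only held across its x faces (46 mm), straight up. Turned half round it is the same, and right either way on the rest.
- bored_block: Plain bored steel block 45 x 52 x 43 mm with one screw head on top, in the other bay of the rack. Origin: centre of the underside. A bystander: leave it where it is.
- block_rack: Fixed sheet-steel rack. Origin: centre of its underside. x runs through the bays (open at both ends; +x to the robot's left), y along the row; bay centres at y = +32 and -32 mm, 61 mm wide (2.5 mm beside the clamp each side). Bay floor 4 mm above the bench, 40 mm deep in x; dividers 3.5 mm thick, 44 mm deep, 62 mm high. The bench to its right, round x = -95 mm, is clear.
- tilt_rest: Fixed foot of the tilting work rest: base 96 (x) x 70 (y) x 8 mm, four screw heads to 13 mm, post 26 mm wide in y. Origin: centre of the underside. The table turns on a pin along y, 75 mm above the bench. Its -x side (low end of the table) is roughly towards the robot. 
- rest_table (a joint): Tilt of the rest's table in rad (0 level; 0.26 to 0.44 at the start): its +x end is raised by this angle. It is held by a stiff friction brake (5 N m) and is to stay as found.
- seat (a point): Middle of the table's flat top. x points up the slope, y across, z square out of the table. Table 24 mm wide in y: the clamp overhangs both sides. End plates stand at x = -27.5 and +27.5 mm (inner faces); the clamp fits between with its x along this x, 9 mm play in all. Against the lower plate the clamp's origin is at x = -4.5 mm, y = 0, z = 0 here. Friction may stop it from sliding down by itself.
- low_plate (a point): Top of the lower end plate, middle of its inner face. Both end plates are 24 mm wide, 6 mm thick, 52 mm high, square to the table: they leave no room for a finger at the clamp's x faces, so on the rest it can be held only by its y faces (56 mm). Axes as for the seat.
- cap_screw: Black socket cap screw, 16 x 52 x 16 mm, lying, a bystander on the right. Origin: centre of the underside.
- hex_nut: Large hex nut, 34 mm wide, 14 mm high, a bystander near the left edge. Origin: centre of the underside.

How it is judged:
By the outcome, as a careful person would: the job done as asked, in the order asked, and still so for the second after the job is handed in, with the robot touching nothing.
It also fails if it takes over 48 s, if anything falls off the work surface, if the arm or the gripper's body presses on something with over 40 N, if the wrist force passes 120 N, or if a joint passes its speed limit or range.

## Working session

There is one attempt and no reset: what is moved stays moved. The work goes in short steps, Python scripts to look and compute and a shell command to move; the robot and the scene stay as the last step left them, time stands still between calls to the robot, and variables do not carry over. Pictures are saved under pics/ and viewed, and the job is handed in when it is done.

```bash
mkdir -p pics; ls; cat > h.py <<'E'
import numpy as np, cv2
from bench import *
def cam(n):
    m=camera_model(n); f=210/np.tan(np.radians(m["fovy"])/2)
    R,_=cv2.Rodrigues(np.array(m["rvec"],float)); return f,m["cx"],m["cy"],R,np.array(m["tvec"],float).ravel(),m
def cloud(n,depth):
    f,cx,cy,R,t,_=cam(n)
    v,u=np.mgrid[0:420,0:560]
    P=np.stack([(u-cx)/f*depth,(v-cy)/f*depth,depth],-1)
    return (P-t)@R   # world
def proj(n,X):
    f,cx,cy,R,t,_=cam(n); c=np.atleast_2d(X)@R.T+t
    return np.c_[f*c[:,0]/c[:,2]+cx,f*c[:,1]/c[:,2]+cy]
E
python3 - <<'E'
from h import *
s=read_state(); print({k:np.round(v,4).tolist() for k,v in s.items()}, tcp_to_tips)
for n in("scene","top"):
    p,d=grab_frame(n); cv2.imwrite(f"pics/{n}0.png",p[:,:,::-1]); np.savez(f"{n}0.npz",p=p,d=d)
    print(n,camera_model(n)); W=cloud(n,d)
    for o in("shaft_clamp","bored_block","block_rack","tilt_rest","rest_table","seat","low_plate"):
        try:
            for r in mark_of(n,o)[:2]:
                a,b=r["position"]; print(o,round(r["score"],2),round(a*420),round(b*560),W[min(419,int(a*420)),min(559,int(b*560))].round(3))
        except Exception as e: print(o,e)
E
```

```text
pics
{'clock': 0.0, 'q': [-78.8511, 19.1322, 2.2839, 84.0107, -0.7651, 76.9649, -3.3508], 'dq': [0.0203, -0.0296, 0.0231, 0.0937, 0.065, 0.0652, -0.0057], 'joint_efforts': [-0.0005, -65.6351, 1.3348, -40.3818, -0.0598, 0.0448, 0.0002], 'tcp_pos': [0.1881, 0.6217, 0.1975], 'ee_rot': [[-0.9572, 0.2896, -0.0003], [0.2896, 0.9572, -0.0016], [-0.0002, -0.0016, -1.0]], 'force': [0.0556, -0.0743, 0.2062], 'torque': [0.0502, -0.0003, 0.0746], 'opening': 0.087} 0.011
scene {'fovy': 43.5172497805076, 'cx': 274.9067240611361, 'cy': 211.14317989113073, 'rvec': array([ 0.81631993, -2.68686316,  0.95632578]), 'tvec': array([0.47800195, 0.30366441, 0.75754349])}
shaft_clamp 0.7 312 291 [0.461 0.13  0.049]
bored_block 0.68 303 275 [0.492 0.127 0.042]
bored_block 0.58 287 260 [0.526 0.116 0.043]
block_rack 0.69 299 270 [0.5   0.126 0.049]
tilt_rest 0.7 284 202 [0.619 0.15  0.016]
tilt_rest 0.56 222 233 [0.656 0.017 0.011]
rest_table it knows: block_rack, bored_block, cap_screw, hex_nut, low_plate, seat, shaft_clamp, tilt_rest
seat 0.57 188 227 [0.667 0.01  0.092]
low_plate 0.72 188 244 [ 0.684 -0.057  0.018]
top {'fovy': 47.480853874820774, 'cx': 277.91040528599694, 'cy': 205.08108306659622, 'rvec': array([ 2.14077964, -2.13026228,  0.14291048]), 'tvec': array([0.01441629, 0.56446808, 0.87758851])}
shaft_clamp 0.56 249 235 [0.479 0.097 0.054]
bored_block 0.95 218 240 [0.541 0.09  0.042]
block_rack 0.81 240 237 [0.498 0.094 0.055]
tilt_rest 0.68 156 284 [0.65  0.006 0.088]
rest_table it knows: block_rack, bored_block, cap_screw, hex_nut, low_plate, seat, shaft_clamp, tilt_rest
seat 0.94 147 283 [0.667 0.009 0.095]
low_plate 0.65 165 281 [0.627 0.011 0.113]
```

View pics/scene0.png

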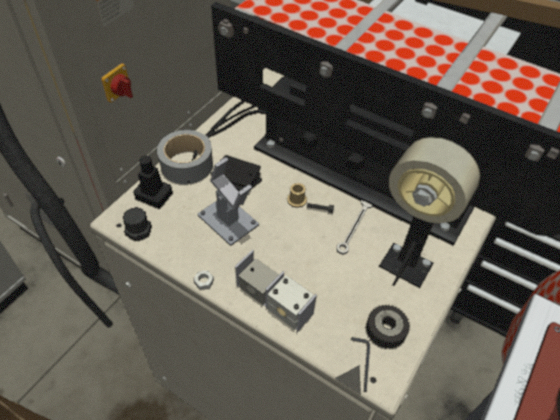

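View pics/top0.png

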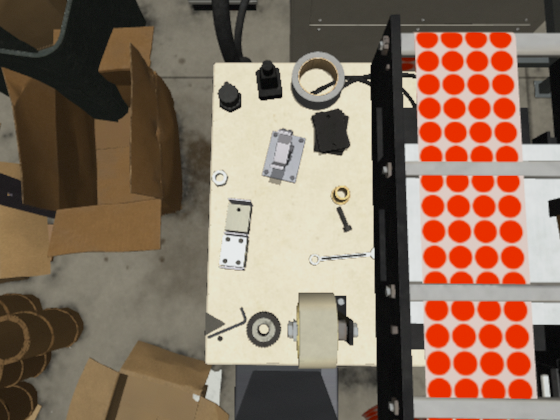

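The scene view shows the rack with two blocks: the bored block at about (258,272) and the clamp with four screw heads at about (291,295). The rest is at about (230,210), with its table tilted. The top view shows the clamp at (235,249), the bored block at (239,217) and the rest at (284,155). Next I'll measure from the depth clouds.

```bash
python3 - <<'E'
from h import *
out={}
print(proj("top",[[0,0,0],[0.188,0.622,0.2]]))
for n in("scene","top"):
    p,d=grab_frame(n); W=cloud(n,d); np.savez(f"{n}1.npz",p=p,d=d,W=W)
    x,y,w,h=(200,150,130,190) if n=="scene" else (205,110,120,170)
    c=cv2.resize(p[y:y+h,x:x+w,::-1],None,fx=3.1 if n=="scene" else 3.5,fy=3.1 if n=="scene" else 3.5,interpolation=cv2.INTER_CUBIC); cv2.imwrite(f"pics/{n}1c.png",c)
    for o in("shaft_clamp","bored_block","block_rack","tilt_rest","seat"):
        for i,r in enumerate(masks_of(n,o)[:1]):
            m=r["region"]; out[n+"_"+o]=m; q=W[m&(d>0)]
            print(n,o,round(r["score"],2),m.sum(),np.percentile(q,[3,50,97],axis=0).round(3).tolist())
np.savez("masks.npz",**out)
E
```

```text
[[ 285.75400698  512.19645562]
 [-127.11842305  435.2123701 ]]
scene shaft_clamp 0.73 1378 [[0.45, 0.085, 0.008], [0.476, 0.118, 0.052], [0.503, 0.13, 0.057]]
scene bored_block 0.97 1008 [[0.517, 0.08, 0.006], [0.541, 0.11, 0.042], [0.565, 0.123, 0.045]]
scene block_rack 0.75 796 [[0.441, 0.078, 0.002], [0.507, 0.106, 0.045], [0.574, 0.13, 0.061]]
scene tilt_rest 0.96 2433 [[0.621, -0.012, 0.002], [0.66, 0.021, 0.018], [0.713, 0.048, 0.138]]
scene seat 0.76 859 [[0.619, -0.015, 0.053], [0.668, 0.017, 0.097], [0.692, 0.033, 0.151]]
top shaft_clamp 0.92 821 [[0.448, 0.078, 0.008], [0.475, 0.1, 0.054], [0.501, 0.125, 0.06]]
top block_rack 0.69 177 [[0.441, 0.073, 0.005], [0.568, 0.096, 0.058], [0.573, 0.116, 0.065]]
top tilt_rest 0.93 1669 [[0.62, -0.028, 0.004], [0.661, 0.007, 0.009], [0.712, 0.043, 0.149]]
top seat 0.66 524 [[0.619, -0.005, 0.083], [0.663, 0.009, 0.096], [0.687, 0.024, 0.154]]
```

View pics/scene1c.png

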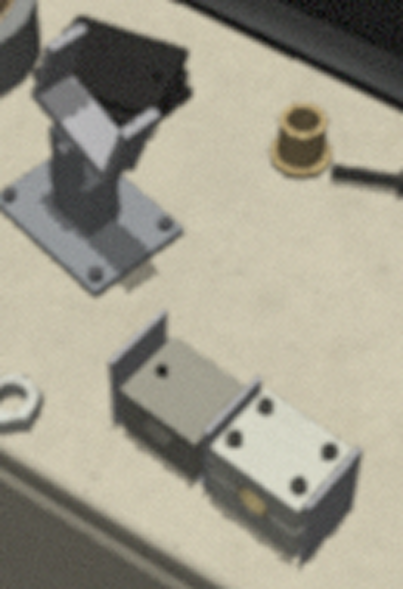

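View pics/top1c.png

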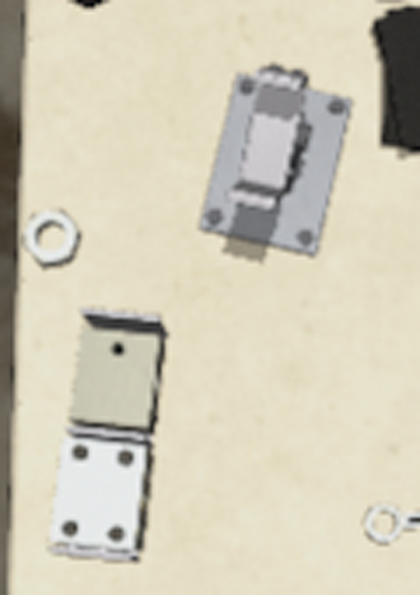

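```bash
python3 - <<'E'
from h import *
M=np.load("masks.npz")
for n in("scene","top"):
    W=np.load(n+"1.npz")["W"]
    allP=W.reshape(-1,3); allP=allP[np.isfinite(allP).all(1)]
    # clamp top, bored top, within box
    for nm,zl,zh,xr,yr in(("clamp top",.050,.0625,(.445,.507),(.06,.14)),("bored top",.0425-.003,.052,(.51,.57),(.06,.14)),("base plate",.004,.012,(.58,.74),(-.06,.08))):
        k=(allP[:,2]>zl)&(allP[:,2]<zh)&(allP[:,0]>xr[0])&(allP[:,0]<xr[1])&(allP[:,1]>yr[0])&(allP[:,1]<yr[1])
        q=allP[k]; r=cv2.minAreaRect((q[:,:2]*1000).astype(np.float32)); print(n,nm,len(q),np.round(r[0],1),np.round(r[1],1),round(r[2],1),"z",np.median(q[:,2]).round(4))
    # bench
    k=(abs(allP[:,2])<.006)&(abs(allP[:,0]-.55)<.2)&(abs(allP[:,1])<.15); print("bench z",np.median(allP[k,2]).round(4))
    S=W[M[n+"_seat"]]; S=S[(S[:,2]>.07)]
    # ransac plane
    rng=np.random.default_rng(0);best=0
    for _ in range(800):
        a=S[rng.choice(len(S),3,False)];nn=np.cross(a[1]-a[0],a[2]-a[0]);
        if np.linalg.norm(nn)<1e-9: continue
        nn/=np.linalg.norm(nn); nn*=np.sign(nn[2])
        if nn[2]<.85: continue
        I=abs((S-a[0])@nn)<.002
        if I.sum()>best: best=I.sum();BI=I
    q=S[BI];c=q.mean(0);nn=np.linalg.svd(q-c)[2][2];nn*=np.sign(nn[2])
    print(n,"table plane",best,len(S),c.round(4),nn.round(3),"tilt",np.degrees(np.arccos(nn[2])).round(1),"dir",np.degrees(np.arctan2(-nn[1],-nn[0])).round(1))
E
```

```text
scene clamp top 999 [475.7 105.7] [47.2 64.4] 85.7 z 0.0528
scene bored top 752 [539.9  99.3] [45.2 63.6] 84.4 z 0.0425
scene base plate 1001 [667.4   2.7] [92.4 98.4] 74.0 z 0.0063
bench z -0.0016
scene table plane 319 833 [0.6664 0.0139 0.0926] [-0.338  0.081  0.938] tilt 20.3 dir -13.4
top clamp top 762 [476. 102.] [46.3 65.8] 84.0 z 0.0543
top bored top 633 [541.6  95.3] [44.1 56.9] 84.6 z 0.044
top base plate 997 [656.5  11.1] [151.9 136.5] 0.9 z 0.0077
bench z 0.0
top table plane 306 517 [0.6625 0.0095 0.0932] [-0.314  0.061  0.947] tilt 18.7 dir -10.9
```

```bash
cat > fit.py <<'E'
from h import *
from scipy.optimize import least_squares
M=np.load("masks.npz")
def boxes():
    # table frame boxes: lo,hi
    return [((-.0335,-.012,-.008),(.0335,.012,0)),((-.0335,-.012,-.008),(-.0275,.012,.052)),((.0275,-.012,-.008),(.0335,.012,.052))]
def sd(p,lo,hi):
    lo=np.array(lo);hi=np.array(hi);c=(lo+hi)/2;h=(hi-lo)/2
    q=abs(p-c)-h; return np.linalg.norm(np.maximum(q,0),axis=1)+np.minimum(q.max(1),0)
def Rt(yaw,tilt):
    cy,sy,ct,st=np.cos(yaw),np.sin(yaw),np.cos(tilt),np.sin(tilt)
    Rz=np.array([[cy,-sy,0],[sy,cy,0],[0,0,1]]);Ry=np.array([[ct,0,-st],[0,1,0],[st,0,ct]])
    return Rz@Ry
def fit(P,x0):
    def res(v):
        L=(P-v[:3])@Rt(v[3],v[4]); return np.min([abs(sd(L,*b)) for b in boxes()],axis=0)*1000
    r=least_squares(res,x0,loss="soft_l1",f_scale=1.5); return r.x,res(r.x)
if __name__=="__main__":
    for n in("scene","top"):
        W=np.load(n+"1.npz")["W"]
        m=M[n+"_tilt_rest"]|M[n+"_seat"]; m=cv2.dilate(m.astype(np.uint8),np.ones((5,5)))>0
        P=W[m]; B=P[(P[:,2]>.0045)&(P[:,2]<.0115)]
        r=cv2.minAreaRect((B[:,:2]*1000).astype(np.float32)); print(n,"base",np.round(r[0],1),np.round(r[1],1),round(r[2],1),len(B))
        T=P[(P[:,2]>.083)&(P[:,2]<.17)]
        k=None
        for y0 in (-.3,-.2,-.1):
            x,e=fit(T,[.665,.01,.093,y0,.34]); print(n,x[:3].round(4),np.degrees(x[3:]).round(2),"med",np.median(e).round(2),len(T))
E
python3 fit.py
```

```text
scene base [702.3 -22.9] [127.3 175.7] 78.4 944
scene [0.6645 0.0129 0.0922] [-12.75  19.52] med 0.51 781
scene [0.6645 0.0129 0.0922] [-12.75  19.52] med 0.51 781
scene [0.6645 0.0129 0.0922] [-12.75  19.52] med 0.51 781
top base [669.9   7.8] [69.6 96.5] 77.0 946
top [0.6635 0.0089 0.0939] [-12.85  19.7 ] med 0.66 553
top [0.6635 0.0089 0.0939] [-12.85  19.7 ] med 0.66 553
top [0.6635 0.0089 0.0939] [-12.85  19.7 ] med 0.66 553
```

```bash
python3 -m crank '[{"wz":-5.55},{"wz":-5.55},{"tx":-22.5,"ty":-32.5,"tz":3},{"tx":-22.5,"ty":-32.5,"tz":3},{"tx":-22.5,"ty":-32.5,"tz":3},{"tx":-22.5,"ty":-32.5,"tz":3},{"tx":-22.5,"ty":-32.5,"tz":3},{"tx":-22.5,"ty":-32.5,"tz":3},{"tx":-22.5,"ty":-32.5,"tz":3},{"tx":-22.5,"ty":-32.5,"tz":3},{"tx":-22.5,"ty":-32.5,"tz":3},{"tx":-22.5,"ty":-32.5,"tz":3},{"tx":-22.5,"ty":-32.5,"tz":3},{"tx":-22.5,"ty":-32.5,"tz":3},{"tx":-22.5,"ty":-32.5,"tz":3},{"tx":0}]'
cat >> h.py <<'E'
def st():
    s=read_state(); R=np.array(s["ee_rot"]); print("t",round(s["clock"],2),"tcp",np.round(s["tcp_pos"],4).tolist(),"q",np.round(s["q"],0).tolist(),"F",np.round(s["force"],1).tolist(),"open",round(s["opening"],4)); print(R.round(3).tolist()); return s,R
E
python3 - <<'E'
from h import *
s,R=st()
for n in("scene","top"):
    p,d=grab_frame(n); W=cloud(n,d); np.savez(n+"2.npz",p=p,d=d,W=W); cv2.imwrite(f"pics/{n}2.png",p[:,:,::-1])
    # points in tool frame near fingers
    L=(W-np.array(s["tcp_pos"]))@R
    k=(d>0)&(abs(L[...,0])<.03)&(abs(L[...,1])<.08)&(L[...,2]>-.03)&(L[...,2]<.02)
    q=L[k]; print(n,len(q))
    for sg in(1,-1):
        a=q[(q[:,1]*sg>.03)]
        if len(a)>10: print(sg,len(a),np.percentile(a,[2,50,98],axis=0).round(4).tolist())
    u=proj(n,np.array(s["tcp_pos"])+(R@np.array([[0,0,.011]]).T).T); print(u)
E
```

```text
t 1.3 tcp [0.1882, 0.6221, 0.1983] q [-79.0, 19.0, 2.0, 84.0, -1.0, 77.0, -3.0] F [-0.4, 0.8, -1.0] open 0.0869
[[-0.957, 0.29, 0.0], [0.29, 0.957, -0.0], [-0.0, -0.0, -1.0]]
scene 0
[[246.86075387 982.17342616]]
top 0
[[-120.11804459  432.34351328]]invalid input at $[0]: expected keys hand, tx, ty, tz, wx, wy, wz
```

```bash
python3 - <<'E'
from h import *
a=cv2.imread("pics/scene2.png"); b=cv2.imread("pics/top2.png")
cv2.imwrite("pics/both2.png",cv2.resize(np.hstack([a[100:350,150:400],b[100:350,150:400]]),(800,400)))
E
```

```text
(no output)
```

View pics/both2.png

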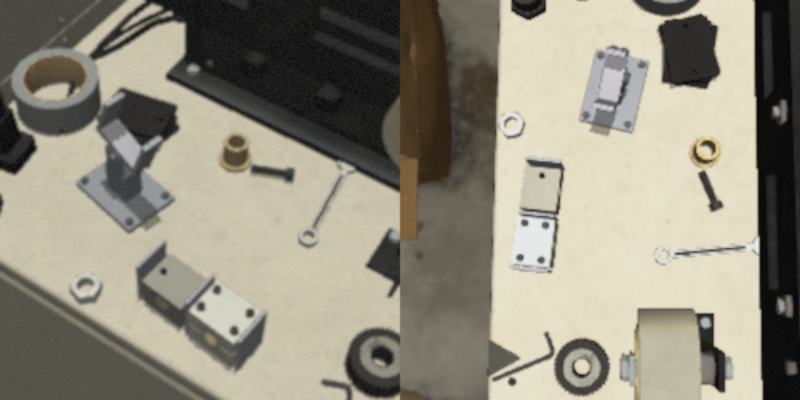

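```bash
python3 - <<'E'
from h import *
A=np.concatenate([np.load(n+"1.npz")["W"].reshape(-1,3) for n in("scene","top")])
# max height map 5cm grid, x 0..1, y -.6...7
xs=np.arange(0.0,1.05,.05); ys=np.arange(.7,-.5,-.05)
print("y:",[round(y,2) for y in ys])
for x in xs[::-1]:
    r=[]
    for y in ys:
        k=(abs(A[:,0]-x)<.025)&(abs(A[:,1]-y)<.025); r.append(f"{int(np.percentile(A[k,2],99)*1000):5d}" if k.sum()>5 else "    .")
    print(f"{x:.2f}"," ".join(r))
E
```

```text
y: [np.float64(0.7), np.float64(0.65), np.float64(0.6), np.float64(0.55), np.float64(0.5), np.float64(0.45), np.float64(0.4), np.float64(0.35), np.float64(0.3), np.float64(0.25), np.float64(0.2), np.float64(0.15), np.float64(0.1), np.float64(0.05), np.float64(-0.0), np.float64(-0.05), np.float64(-0.1), np.float64(-0.15), np.float64(-0.2), np.float64(-0.25), np.float64(-0.3), np.float64(-0.35), np.float64(-0.4), np.float64(-0.45)]
1.00  -247  -247     .     .     .  -366  -544  -868  -871  -873  -872    24  -261     .     .     .     .     .     .     .     .     .     .     .
0.95  -859  -860     .     .     .  -366  -525  -871  -872  -872  -873   -62  -195     .     .     .     .     .     .     .     .     .     .     .
0.90  -864  -861     .     .     .  -365  -511  -870  -868  -872  -872    -1    -1     0    -1    48     .    -2    -1    -2     .     .     .     .
0.85  -861  -862  -867     .     .  -364  -466  -871  -868  -873  -873     2     3   101    49    50    49    13    14    14     0     0     1     .
0.80  -856  -857  -855     .     .  -365  -443  -868  -870     .  -874
[... 1762 characters left out ...]
68  -868  -869     .     .     .     .     .     .     .     .   266  -874  -874  -873  -872  -873  -873
0.15  -804  -870  -869  -757  -774  -787  -819  -849  -863     .     .     .     1     1     1     1     1     0     .  -872  -874  -873  -875  -874
0.10  -785  -760  -732  -731  -733  -734  -739  -758  -783  -846  -777  -770  -188    13    13    12    12     0  -189   -83   -94  -124  -871  -873
0.05  -775  -750  -733  -859  -858  -731  -732  -735  -738  -863  -777  -771     .    19    21     .     .  -770  -782  -870  -870  -873  -874  -872
0.00  -767  -744  -731  -860  -861  -862  -858  -859  -725  -690  -636  -771     .     .     .     .     .  -768  -780  -869  -869  -872  -875  -872
```

```bash
python3 - <<'E'
from h import *
for n in("scene","top"):
    A=np.load(n+"1.npz")["W"].reshape(-1,3)
    k=(A[:,0]>.24)&(A[:,0]<.46)&(A[:,1]>-.125)&(A[:,1]<.06)&(A[:,2]>.07)&(A[:,2]<.4)
    q=A[k]; print(n,np.percentile(q,[.5,2,50,98,99.5],axis=0).round(3).tolist())
    for z in np.arange(.07,.32,.03):
        a=q[abs(q[:,2]-z)<.015]
        if len(a)>8: print(round(z,2),len(a),"x",np.percentile(a[:,0],[1,99]).round(3),"y",np.percentile(a[:,1],[1,99]).round(3))
    k=(A[:,0]>.24)&(A[:,0]<.8)&(A[:,1]>-.2)&(A[:,1]<-.09)&(A[:,2]>.07)&(A[:,2]<.4); print("wall y",np.percentile(A[k,1],[50,95,99]).round(3))
E
```

```text
scene [[0.304, -0.081, 0.073], [0.306, -0.08, 0.084], [0.351, -0.02, 0.275], [0.4, 0.001, 0.312], [0.404, 0.003, 0.313]]
0.07 133 x [0.338 0.371] y [-0.082 -0.072]
0.1 258 x [0.338 0.371] y [-0.082 -0.077]
0.13 177 x [0.338 0.371] y [-0.083 -0.077]
0.22 766 x [0.315 0.394] y [-0.038 -0.01 ]
0.25 1176 x [0.303 0.404] y [-0.057  0.003]
0.28 1624 x [0.304 0.404] y [-0.061  0.003]
0.31 2157 x [0.317 0.392] y [-0.062 -0.011]
wall y [-0.143 -0.141 -0.137]
top [[0.306, -0.096, 0.172], [0.308, -0.088, 0.236], [0.357, -0.042, 0.303], [0.403, -0.006, 0.315], [0.405, -0.002, 0.316]]
0.16 16 x [0.361 0.37 ] y [-0.087 -0.082]
0.19 17 x [0.363 0.37 ] y [-0.088 -0.082]
0.22 33 x [0.334 0.378] y [-0.088 -0.014]
0.25 60 x [0.325 0.405] y [-0.097 -0.002]
0.28 1153 x [0.306 0.405] y [-0.096 -0.   ]
0.31 2420 x [0.315 0.393] y [-0.066 -0.014]
wall y [-0.152 -0.145 -0.139]
```

```bash
python3 -m crank '[{"hand":87,"tx":0,"ty":0,"tz":0,"wx":0,"wy":0,"wz":-5.55},{"hand":87,"tx":0,"ty":0,"tz":0,"wx":0,"wy":0,"wz":-5.55},{"hand":87,"tx":-22.5,"ty":-32.5,"tz":3,"wx":0,"wy":0,"wz":0},{"hand":87,"tx":-22.5,"ty":-32.5,"tz":3,"wx":0,"wy":0,"wz":0},{"hand":87,"tx":-22.5,"ty":-32.5,"tz":3,"wx":0,"wy":0,"wz":0},{"hand":87,"tx":-22.5,"ty":-32.5,"tz":3,"wx":0,"wy":0,"wz":0},{"hand":87,"tx":-22.5,"ty":-32.5,"tz":3,"wx":0,"wy":0,"wz":0},{"hand":87,"tx":-22.5,"ty":-32.5,"tz":3,"wx":0,"wy":0,"wz":0},{"hand":87,"tx":-22.5,"ty":-32.5,"tz":3,"wx":0,"wy":0,"wz":0},{"hand":87,"tx":-22.5,"ty":-32.5,"tz":3,"wx":0,"wy":0,"wz":0},{"hand":87,"tx":-22.5,"ty":-32.5,"tz":3,"wx":0,"wy":0,"wz":0},{"hand":87,"tx":-22.5,"ty":-32.5,"tz":3,"wx":0,"wy":0,"wz":0},{"hand":87,"tx":-22.5,"ty":-32.5,"tz":3,"wx":0,"wy":0,"wz":0},{"hand":87,"tx":-22.5,"ty":-32.5,"tz":3,"wx":0,"wy":0,"wz":0},{"hand":87,"tx":-22.5,"ty":-32.5,"tz":3,"wx":0,"wy":0,"wz":0},{"hand":87,"tx":0,"ty":0,"tz":0,"wx":0,"wy":0,"wz":0}]'
python3 - <<'E'
from h import *
s,R=st()
for n in("scene","top"):
    p,d=grab_frame(n); W=cloud(n,d); np.savez(n+"2.npz",p=p,d=d,W=W); cv2.imwrite(f"pics/{n}2.png",p[:,:,::-1])
    L=(W-np.array(s["tcp_pos"]))@R
    k=(d>0)&(abs(L[...,0])<.03)&(abs(L[...,1])<.08)&(L[...,2]>-.03)&(L[...,2]<.02)
    q=L[k]; print(n,len(q))
    for sg in(1,-1):
        a=q[(q[:,1]*sg>.03)]
        if len(a)>10: print(sg,len(a),np.percentile(a,[2,50,98],axis=0).round(4).tolist())
a=cv2.imread("pics/scene2.png"); b=cv2.imread("pics/top2.png")
cv2.imwrite("pics/both2b.png",cv2.resize(np.hstack([a[80:380,130:430],b[80:380,130:430]]),(800,400)))
E
```

```text
clock: 2.73
tcp_pos: [0.4402, 0.165, 0.1594]
ee_rot: [[-0.994, 0.109, 0.001], [0.109, 0.994, -0.001], [-0.001, -0.001, -1.0]]
force: [-0.2, -1.1, 0.6]
opening: 0.0875
t 2.73 tcp [0.4402, 0.165, 0.1594] q [-49.0, -1.0, 23.0, 112.0, 1.0, 69.0, 57.0] F [-0.2, -1.1, 0.6] open 0.0875
[[-0.994, 0.109, 0.001], [0.109, 0.994, -0.001], [-0.001, -0.001, -1.0]]
scene 28
-1 28 [[-0.0065, -0.0481, -0.0298], [0.009, -0.042, -0.0264], [0.012, -0.0404, -0.0226]]
top 0
```

View pics/both2b.png

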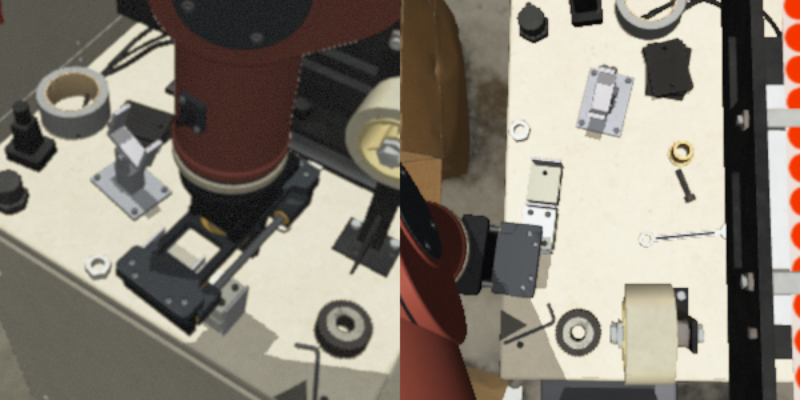

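```bash
python3 -m crank '[{"hand":87,"tx":-14.1,"ty":-18.9,"tz":10,"wx":0,"wy":0,"wz":-0.6},{"hand":87,"tx":-14.1,"ty":-18.9,"tz":10,"wx":0,"wy":0,"wz":0},{"hand":87,"tx":-14.1,"ty":-18.9,"tz":10,"wx":0,"wy":0,"wz":0},{"hand":87,"tx":0,"ty":0,"tz":10,"wx":0,"wy":0,"wz":0},{"hand":87,"tx":0,"ty":0,"tz":0,"wx":0,"wy":0,"wz":0}]'
python3 - <<'E'
from h import *
s,R=st()
t=np.array(s["tcp_pos"])
for n in("scene","top"):
    p,d=grab_frame(n); W=cloud(n,d); cv2.imwrite(f"pics/{n}3.png",p[:,:,::-1])
a=cv2.imread("pics/scene3.png"); b=cv2.imread("pics/top3.png")
for im,n in((a,"scene"),(b,"top")):
    for y in(-.0437,.0437):
        u=proj(n,t+R@np.array([0,y,.011]))[0]; cv2.circle(im,(int(u[0]),int(u[1])),2,(0,0,255),-1)
cv2.imwrite("pics/both3.png",cv2.resize(np.hstack([a[170:370,170:370],b[170:370,130:330]]),(800,400)))
E
```

```text
clock: 3.25
tcp_pos: [0.4729, 0.1121, 0.1177]
ee_rot: [[-0.996, 0.09, -0.002], [0.09, 0.996, -0.001], [0.002, -0.001, -1.0]]
force: [-0.6, 0.4, -0.4]
opening: 0.087
t 3.25 tcp [0.4729, 0.1121, 0.1177] q [-45.0, 3.0, 27.0, 113.0, -2.0, 64.0, 68.0] F [-0.6, 0.4, -0.4] open 0.087
[[-0.996, 0.09, -0.002], [0.09, 0.996, -0.001], [0.002, -0.001, -1.0]]
```

View pics/both3.png

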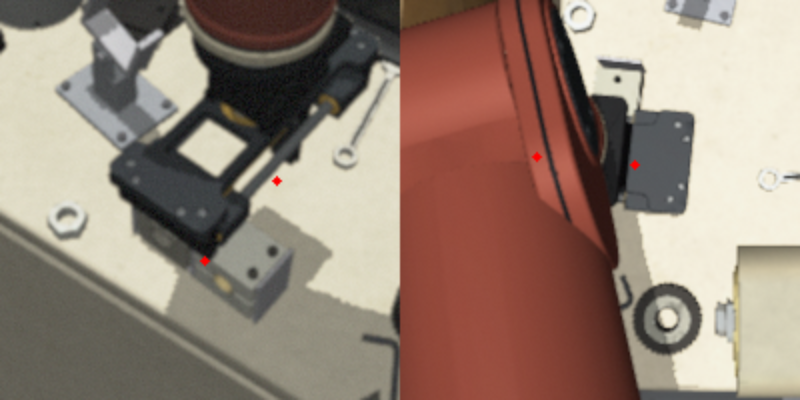

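```bash
python3 -m crank '[{"hand":87,"tx":-3.7,"ty":-7.7,"tz":0,"wx":0,"wy":0,"wz":0.4},{"hand":87,"tx":0,"ty":0,"tz":15,"wx":0,"wy":0,"wz":0},{"hand":87,"tx":0,"ty":0,"tz":20,"wx":0,"wy":0,"wz":0},{"hand":87,"tx":0,"ty":0,"tz":20,"wx":0,"wy":0,"wz":0},{"hand":87,"tx":0,"ty":0,"tz":20,"wx":0,"wy":0,"wz":0},{"hand":87,"tx":0,"ty":0,"tz":14,"wx":0,"wy":0,"wz":0},{"hand":87,"tx":0,"ty":0,"tz":0,"wx":0,"wy":0,"wz":0},{"hand":87,"tx":0,"ty":0,"tz":0,"wx":0,"wy":0,"wz":0}]'
python3 -c "
from h import *
st()"
```

```text
clock: 4.02
tcp_pos: [0.4768, 0.1044, 0.0307]
ee_rot: [[-0.995, 0.096, -0.001], [0.096, 0.995, -0.0], [0.0, -0.0, -1.0]]
force: [-0.5, -0.1, 0.1]
opening: 0.0873
t 4.02 tcp [0.4768, 0.1044, 0.0307] q [-43.0, 10.0, 28.0, 118.0, -6.0, 53.0, 72.0] F [-0.5, -0.1, 0.1] open 0.0873
[[-0.995, 0.096, -0.001], [0.096, 0.995, -0.0], [0.0, -0.0, -1.0]]
```

```bash
python3 -m crank '[{"hand":87,"tx":0,"ty":0,"tz":6,"wx":0,"wy":0,"wz":0},{"hand":40,"tx":0,"ty":0,"tz":0,"wx":0,"wy":0,"wz":0},{"hand":40,"tx":0,"ty":0,"tz":0,"wx":0,"wy":0,"wz":0},{"hand":40,"tx":0,"ty":0,"tz":0,"wx":0,"wy":0,"wz":0},{"hand":40,"tx":0,"ty":0,"tz":0,"wx":0,"wy":0,"wz":0},{"hand":40,"tx":0,"ty":0,"tz":0,"wx":0,"wy":0,"wz":0},{"hand":40,"tx":0,"ty":0,"tz":0,"wx":0,"wy":0,"wz":0}]' 30
python3 -c "
from h import *
st()"
```

```text
clock: 4.6
tcp_pos: [0.477, 0.1042, 0.0245]
ee_rot: [[-0.995, 0.096, 0.0], [0.096, 0.995, 0.0], [-0.0, 0.0, -1.0]]
force: [0.4, -1.0, -0.5]
opening: 0.0552
t 4.6 tcp [0.477, 0.1042, 0.0245] q [-43.0, 11.0, 27.0, 118.0, -6.0, 52.0, 73.0] F [0.4, -1.0, -0.5] open 0.0552
[[-0.995, 0.096, 0.0], [0.096, 0.995, 0.0], [-0.0, 0.0, -1.0]]
```

```bash
python3 -m crank '[{"hand":40,"tx":0,"ty":0,"tz":0,"wx":0,"wy":0,"wz":0},{"hand":40,"tx":0,"ty":0,"tz":0,"wx":0,"wy":0,"wz":0},{"hand":40,"tx":0,"ty":0,"tz":0,"wx":0,"wy":0,"wz":0},{"hand":40,"tx":0,"ty":0,"tz":0,"wx":0,"wy":0,"wz":0}]' 30
python3 -c "
from h import *
st()"
```

```text
clock: 4.93
tcp_pos: [0.4769, 0.104, 0.0244]
ee_rot: [[-0.995, 0.097, 0.0], [0.097, 0.995, -0.0], [-0.0, -0.0, -1.0]]
force: [-0.1, -1.6, 2.5]
opening: 0.0455
t 4.93 tcp [0.4769, 0.104, 0.0244] q [-43.0, 11.0, 27.0, 118.0, -6.0, 52.0, 73.0] F [-0.1, -1.6, 2.5] open 0.0455
[[-0.995, 0.097, 0.0], [0.097, 0.995, -0.0], [-0.0, -0.0, -1.0]]
```

```bash
python3 -m crank '[{"hand":40,"tx":0,"ty":0,"tz":-6,"wx":0,"wy":0,"wz":0},{"hand":40,"tx":0,"ty":0,"tz":-12,"wx":0,"wy":0,"wz":0},{"hand":40,"tx":0,"ty":0,"tz":-16,"wx":0,"wy":0,"wz":0},{"hand":40,"tx":0,"ty":0,"tz":-16,"wx":0,"wy":0,"wz":0},{"hand":40,"tx":0,"ty":0,"tz":-16,"wx":0,"wy":0,"wz":0},{"hand":40,"tx":0,"ty":0,"tz":-16,"wx":0,"wy":0,"wz":0},{"hand":40,"tx":0,"ty":0,"tz":-8,"wx":0,"wy":0,"wz":0},{"hand":40,"tx":0,"ty":0,"tz":0,"wx":0,"wy":0,"wz":0}]'
python3 - <<'E'
from h import *
s,R=st()
p,d=grab_frame("scene"); cv2.imwrite("pics/s4.png",cv2.resize(p[120:370,150:450,::-1],(720,600)))
E
```

```text
clock: 5.6
tcp_pos: [0.4779, 0.1045, 0.1161]
ee_rot: [[-0.995, 0.096, 0.002], [0.096, 0.995, 0.001], [-0.002, 0.002, -1.0]]
force: [-0.3, 0.6, -2.3]
opening: 0.0454
t 5.6 tcp [0.4779, 0.1045, 0.1161] q [-44.0, 3.0, 28.0, 113.0, -2.0, 64.0, 69.0] F [-0.3, 0.6, -2.3] open 0.0454
[[-0.995, 0.096, 0.002], [0.096, 0.995, 0.001], [-0.002, 0.002, -1.0]]
```

View pics/s4.png

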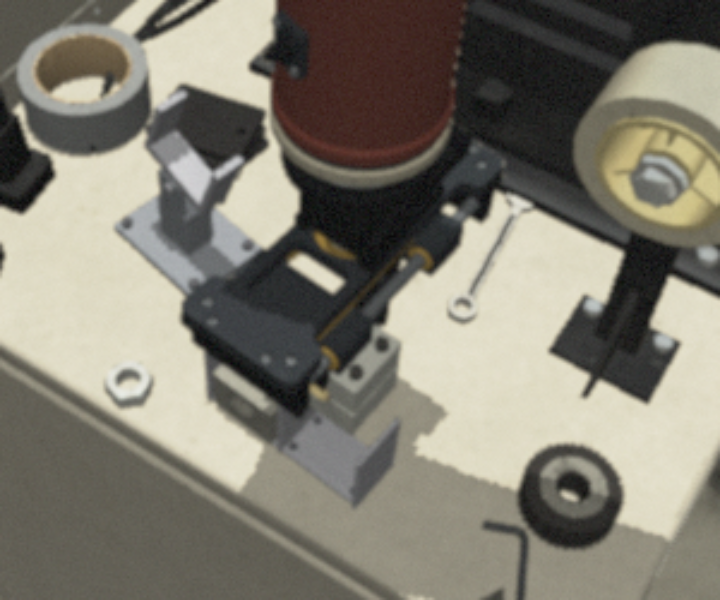

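```bash
python3 -m crank '[{"hand":40,"tx":-4.6,"ty":-12.7,"tz":0,"wx":0,"wy":0,"wz":0},{"hand":40,"tx":-9.2,"ty":-25.4,"tz":0,"wx":0,"wy":0,"wz":0},{"hand":40,"tx":-9.2,"ty":-25.4,"tz":0,"wx":0,"wy":0,"wz":0},{"hand":40,"tx":-9.2,"ty":-25.4,"tz":0,"wx":0,"wy":0,"wz":0},{"hand":40,"tx":-4.6,"ty":-12.7,"tz":0,"wx":0,"wy":0,"wz":0},{"hand":40,"tx":0,"ty":0,"tz":10,"wx":0,"wy":0,"wz":6.5},{"hand":40,"tx":0,"ty":0,"tz":10,"wx":0,"wy":0,"wz":6.5},{"hand":40,"tx":0,"ty":0,"tz":10,"wx":0,"wy":0,"wz":6.5},{"hand":40,"tx":0,"ty":0,"tz":0,"wx":0,"wy":0,"wz":0}]'
python3 - <<'E'
from h import *
s,R=st()
E
```

```text
clock: 6.4
tcp_pos: [0.5016, -0.0009, 0.0815]
ee_rot: [[-0.904, 0.428, -0.005], [0.428, 0.904, -0.001], [0.003, -0.003, -1.0]]
force: [-0.5, 0.1, -3.0]
opening: 0.0456
t 6.4 tcp [0.5016, -0.0009, 0.0815] q [-37.0, 8.0, 35.0, 114.0, -5.0, 60.0, 65.0] F [-0.5, 0.1, -3.0] open 0.0456
[[-0.904, 0.428, -0.005], [0.428, 0.904, -0.001], [0.003, -0.003, -1.0]]
```

```bash
python3 -m crank '[{"hand":40,"tx":0,"ty":0,"tz":18,"wx":0,"wy":0,"wz":0},{"hand":40,"tx":0,"ty":0,"tz":20,"wx":0,"wy":0,"wz":0},{"hand":40,"tx":0,"ty":0,"tz":12,"wx":0,"wy":0,"wz":0},{"hand":40,"tx":0,"ty":0,"tz":5,"wx":0,"wy":0,"wz":0},{"hand":40,"tx":0,"ty":0,"tz":2.5,"wx":0,"wy":0,"wz":0},{"hand":40,"tx":0,"ty":0,"tz":0,"wx":0,"wy":0,"wz":0}]'
```

```text
clock: 6.9
tcp_pos: [0.5036, -0.0006, 0.0267]
ee_rot: [[-0.907, 0.422, -0.001], [0.422, 0.907, -0.0], [0.0, -0.001, -1.0]]
force: [0.3, -0.2, -2.2]
opening: 0.0454
```

```bash
python3 -m crank '[{"hand":40,"tx":0,"ty":0,"tz":3,"wx":0,"wy":0,"wz":0},{"hand":40,"tx":0,"ty":0,"tz":2.5,"wx":0,"wy":0,"wz":0},{"hand":40,"tx":0,"ty":0,"tz":1,"wx":0,"wy":0,"wz":0},{"hand":40,"tx":0,"ty":0,"tz":0,"wx":0,"wy":0,"wz":0},{"hand":40,"tx":0,"ty":0,"tz":0,"wx":0,"wy":0,"wz":0}]'
```

```text
clock: 7.32
tcp_pos: [0.5039, -0.0005, 0.0206]
ee_rot: [[-0.906, 0.423, 0.0], [0.423, 0.906, 0.0], [-0.0, 0.0, -1.0]]
force: [-0.8, -0.1, -2.1]
opening: 0.0456
```

```bash
python3 -m crank '[{"hand":40,"tx":0,"ty":0,"tz":0.6,"wx":0,"wy":0,"wz":0},{"hand":40,"tx":0,"ty":0,"tz":0.4,"wx":0,"wy":0,"wz":0},{"hand":40,"tx":0,"ty":0,"tz":0,"wx":0,"wy":0,"wz":0}]'
```

```text
clock: 7.57
tcp_pos: [0.5039, -0.0006, 0.0204]
ee_rot: [[-0.906, 0.423, 0.0], [0.423, 0.906, 0.001], [0.0, 0.001, -1.0]]
force: [-5.4, -1.4, 11.1]
opening: 0.0455
```

```bash
python3 -m crank '[{"hand":87,"tx":0,"ty":0,"tz":0,"wx":0,"wy":0,"wz":0},{"hand":87,"tx":0,"ty":0,"tz":0,"wx":0,"wy":0,"wz":0},{"hand":87,"tx":0,"ty":0,"tz":0,"wx":0,"wy":0,"wz":0},{"hand":87,"tx":0,"ty":0,"tz":0,"wx":0,"wy":0,"wz":0},{"hand":87,"tx":0,"ty":0,"tz":0,"wx":0,"wy":0,"wz":0}]'
```

```text
clock: 7.98
tcp_pos: [0.5038, -0.0005, 0.0193]
ee_rot: [[-0.906, 0.423, 0.0], [0.423, 0.906, -0.0], [-0.0, -0.0, -1.0]]
force: [0.4, -0.7, 0.4]
opening: 0.071
```

```bash
python3 -m crank '[{"hand":87,"tx":0,"ty":0,"tz":-15,"wx":0,"wy":0,"wz":0},{"hand":87,"tx":0,"ty":0,"tz":-22,"wx":0,"wy":0,"wz":0},{"hand":87,"tx":0,"ty":0,"tz":-22,"wx":0,"wy":0,"wz":0},{"hand":87,"tx":0,"ty":0,"tz":-6,"wx":0,"wy":0,"wz":6.9},{"hand":87,"tx":0,"ty":0,"tz":0,"wx":0,"wy":0,"wz":6.9},{"hand":87,"tx":0,"ty":0,"tz":0,"wx":0,"wy":0,"wz":6.9},{"hand":87,"tx":0,"ty":0,"tz":0,"wx":0,"wy":0,"wz":6.9},{"hand":87,"tx":0,"ty":0,"tz":0,"wx":0,"wy":0,"wz":6.9},{"hand":87,"tx":0,"ty":0,"tz":0,"wx":0,"wy":0,"wz":6.9},{"hand":87,"tx":0,"ty":0,"tz":0,"wx":0,"wy":0,"wz":6.9},{"hand":87,"tx":0,"ty":0,"tz":0,"wx":0,"wy":0,"wz":6.9},{"hand":87,"tx":0,"ty":0,"tz":0,"wx":0,"wy":0,"wz":6.9},{"hand":87,"tx":0,"ty":0,"tz":0,"wx":0,"wy":0,"wz":6.9},{"hand":87,"tx":0,"ty":0,"tz":0,"wx":0,"wy":0,"wz":6.9},{"hand":87,"tx":0,"ty":0,"tz":0,"wx":0,"wy":0,"wz":6.9},{"hand":87,"tx":0,"ty":0,"tz":0,"wx":0,"wy":0,"wz":6.9},{"hand":87,"tx":0,"ty":0,"tz":0,"wx":0,"wy":0,"wz":0}]'
python3 - <<'E'
from h import *
s,R=st()
for n in("scene","top"):
    p,d=grab_frame(n); cv2.imwrite(f"pics/{n}5.png",p[:,:,::-1])
a=cv2.imread("pics/scene5.png"); b=cv2.imread("pics/top5.png")
cv2.imwrite("pics/both5.png",cv2.resize(np.hstack([a[120:370,150:400],b[120:370,180:430]]),(800,400)))
E
```

```text
clock: 9.4
tcp_pos: [0.5037, -0.0005, 0.0843]
ee_rot: [[0.424, 0.906, -0.0], [0.906, -0.424, -0.0], [-0.0, 0.0, -1.0]]
force: [-0.3, -0.4, -0.0]
opening: 0.0873
t 9.4 tcp [0.5037, -0.0005, 0.0843] q [-46.0, 9.0, 45.0, 114.0, -7.0, 60.0, -23.0] F [-0.3, -0.4, -0.0] open 0.0873
[[0.424, 0.906, -0.0], [0.906, -0.424, -0.0], [-0.0, 0.0, -1.0]]
```

View pics/both5.png

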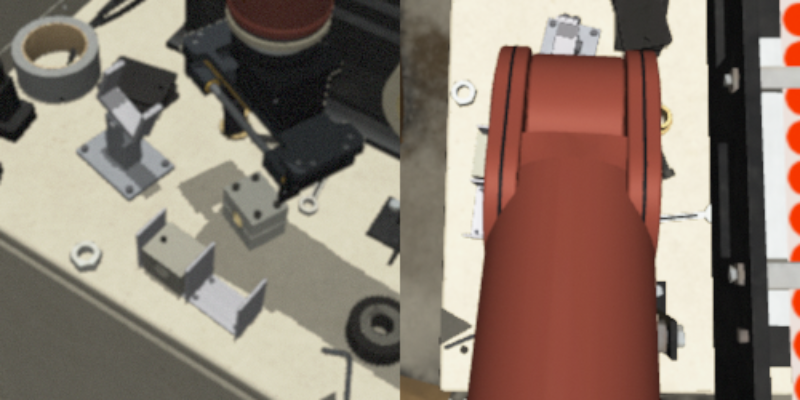

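```bash
python3 -m crank '[{"hand":87,"tx":0,"ty":0,"tz":15,"wx":0,"wy":0,"wz":0},{"hand":87,"tx":0,"ty":0,"tz":18,"wx":0,"wy":0,"wz":0},{"hand":87,"tx":0,"ty":0,"tz":18,"wx":0,"wy":0,"wz":0},{"hand":87,"tx":0,"ty":0,"tz":11,"wx":0,"wy":0,"wz":0},{"hand":45,"tx":0,"ty":0,"tz":0,"wx":0,"wy":0,"wz":0},{"hand":45,"tx":0,"ty":0,"tz":0,"wx":0,"wy":0,"wz":0},{"hand":45,"tx":0,"ty":0,"tz":0,"wx":0,"wy":0,"wz":0},{"hand":45,"tx":0,"ty":0,"tz":0,"wx":0,"wy":0,"wz":0},{"hand":45,"tx":0,"ty":0,"tz":0,"wx":0,"wy":0,"wz":0},{"hand":45,"tx":0,"ty":0,"tz":0,"wx":0,"wy":0,"wz":0},{"hand":45,"tx":0,"ty":0,"tz":0,"wx":0,"wy":0,"wz":0},{"hand":45,"tx":0,"ty":0,"tz":0,"wx":0,"wy":0,"wz":0},{"hand":45,"tx":0,"ty":0,"tz":0,"wx":0,"wy":0,"wz":0}]' 30
python3 -c "
from h import *
st()"
```

```text
clock: 10.58
tcp_pos: [0.5042, -0.0004, 0.023]
ee_rot: [[0.418, 0.908, 0.001], [0.908, -0.418, 0.0], [0.001, 0.001, -1.0]]
force: [-1.0, 0.5, 6.5]
opening: 0.0549
t 10.58 tcp [0.5042, -0.0004, 0.023] q [-43.0, 15.0, 43.0, 117.0, -13.0, 53.0, -18.0] F [-1.0, 0.5, 6.5] open 0.0549
[[0.418, 0.908, 0.001], [0.908, -0.418, 0.0], [0.001, 0.001, -1.0]]
```

```bash
python3 -m crank '[{"hand":45,"tx":0,"ty":0,"tz":-8,"wx":0,"wy":0,"wz":0},{"hand":45,"tx":0,"ty":0,"tz":-16,"wx":0,"wy":0,"wz":0},{"hand":45,"tx":0,"ty":0,"tz":-16,"wx":0,"wy":0,"wz":0},{"hand":45,"tx":0,"ty":0,"tz":-10,"wx":0,"wy":0,"wz":7.1},{"hand":45,"tx":0,"ty":0,"tz":-10,"wx":0,"wy":0,"wz":7.1},{"hand":45,"tx":0,"ty":0,"tz":-10,"wx":0,"wy":0,"wz":7.1},{"hand":45,"tx":0,"ty":0,"tz":-10,"wx":0,"wy":0,"wz":7.1},{"hand":45,"tx":0,"ty":0,"tz":-10,"wx":0,"wy":0,"wz":7.1},{"hand":45,"tx":0,"ty":0,"tz":-10,"wx":0,"wy":0,"wz":7.1},{"hand":45,"tx":0,"ty":0,"tz":-10,"wx":0,"wy":0,"wz":7.1},{"hand":45,"tx":0,"ty":0,"tz":-10,"wx":0,"wy":0,"wz":7.1},{"hand":45,"tx":0,"ty":0,"tz":-10,"wx":0,"wy":0,"wz":7.1},{"hand":45,"tx":0,"ty":0,"tz":-10,"wx":0,"wy":0,"wz":7.1},{"hand":45,"tx":0,"ty":0,"tz":-10,"wx":0,"wy":0,"wz":7.1},{"hand":45,"tx":0,"ty":0,"tz":0,"wx":0,"wy":0,"wz":0}]' 40
python3 -c "
from h import *
st()"
```

```text
clock: 11.83
tcp_pos: [0.5044, -0.0008, 0.1741]
ee_rot: [[0.973, -0.229, 0.002], [-0.229, -0.973, 0.001], [0.002, -0.001, -1.0]]
force: [-0.3, 0.1, -2.7]
opening: 0.0547
t 11.83 tcp [0.5044, -0.0008, 0.1741] q [-56.0, 2.0, 53.0, 108.0, -2.0, 71.0, -106.0] F [-0.3, 0.1, -2.7] open 0.0547
[[0.973, -0.229, 0.002], [-0.229, -0.973, 0.001], [0.002, -0.001, -1.0]]
```

```bash
python3 -m crank '[{"hand":45,"tx":10,"ty":-4,"tz":-10,"wx":0,"wy":0,"wz":0},{"hand":45,"tx":25,"ty":-10,"tz":-15,"wx":0,"wy":0,"wz":0},{"hand":45,"tx":30,"ty":-12,"tz":0,"wx":0,"wy":0,"wz":0},{"hand":45,"tx":30,"ty":-12,"tz":0,"wx":0,"wy":0,"wz":0},{"hand":45,"tx":26,"ty":-9.6,"tz":0,"wx":0,"wy":0,"wz":0},{"hand":45,"tx":0,"ty":0,"tz":0,"wx":0,"wy":5,"wz":-0.4},{"hand":45,"tx":0,"ty":0,"tz":0,"wx":0,"wy":5,"wz":0},{"hand":45,"tx":0,"ty":0,"tz":0,"wx":0,"wy":5,"wz":0},{"hand":45,"tx":0,"ty":0,"tz":0,"wx":0,"wy":4.6,"wz":0},{"hand":45,"tx":0,"ty":0,"tz":0,"wx":0,"wy":0,"wz":0}]'
python3 - <<'E'
from h import *
s,R=st()
for n in("scene","top"):
    p,d=grab_frame(n); W=cloud(n,d); np.savez(n+"6.npz",W=W,p=p,d=d); cv2.imwrite(f"pics/{n}6.png",p[:,:,::-1])
a=cv2.imread("pics/scene6.png"); b=cv2.imread("pics/top6.png")
cv2.imwrite("pics/both6.png",cv2.resize(np.hstack([a[100:300,120:320],b[60:260,200:400]]),(800,400),interpolation=cv2.INTER_CUBIC))
E
```

```text
clock: 12.67
tcp_pos: [0.6288, 0.0196, 0.1945]
ee_rot: [[0.922, -0.209, 0.327], [-0.196, -0.978, -0.071], [0.334, 0.001, -0.942]]
force: [-1.0, 0.0, -3.5]
opening: 0.055
t 12.67 tcp [0.6288, 0.0196, 0.1945] q [-67.0, 2.0, 58.0, 108.0, 7.0, 53.0, -114.0] F [-1.0, 0.0, -3.5] open 0.055
[[0.922, -0.209, 0.327], [-0.196, -0.978, -0.071], [0.334, 0.001, -0.942]]
```

View pics/both6.png

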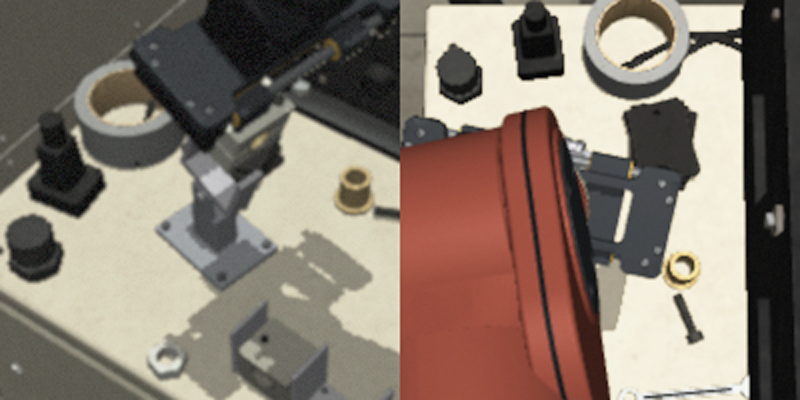

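```bash
python3 - <<'E'
from fit import *
s,R=st(); t=np.array(s["tcp_pos"])
Z=np.load("scene6.npz"); L=(Z["W"]-t)@R; d=Z["d"]
k=(d>0)&(abs(L[...,0])<.034)&(abs(L[...,1])<.036)&(L[...,2]>-.02)&(L[...,2]<.030)
ys,xs=np.where(k); print(k.sum(),xs.min(),xs.max(),ys.min(),ys.max())
P=L[k]
def res(v): return abs(sd(P-v,(-.023,-.0275,-.027),(.023,.0275,.023)))*1000
for v0 in ([0,0,0],[.003,.003,.003],[-.003,-.003,0]):
    r=least_squares(res,v0,loss="soft_l1",f_scale=1.); print(r.x.round(4),np.median(res(r.x)).round(2),"world off",(R@r.x).round(4), "cov",np.sqrt(np.diag(np.linalg.inv(r.jac.T@r.jac))).round(5))
ax=np.argmin(np.abs(np.abs(P)-[.023,.0275,.025]),axis=1); print(np.bincount(ax))
print(np.percentile(P,[2,10,50,90,98],axis=0).round(4))
im=Z["p"].copy(); im[k]=(255,0,0); cv2.imwrite("pics/k6.png",cv2.resize(im[120:260,180:320,::-1],(560,560),interpolation=cv2.INTER_NEAREST))
E
```

```text
t 12.77 tcp [0.631, 0.0208, 0.197] q [-66.0, 2.0, 58.0, 108.0, 6.0, 53.0, -113.0] F [-0.3, -0.7, -1.4] open 0.0544
[[0.922, -0.21, 0.325], [-0.198, -0.978, -0.068], [0.332, -0.001, -0.943]]
427 224 264 156 186
[-0.005  -0.0013  0.0043] 0.39 world off [-0.0029  0.0019 -0.0057] cov [7.e-05 9.e-05 8.e-04]
[-0.005  -0.0013  0.0043] 0.39 world off [-0.0029  0.0019 -0.0057] cov [7.e-05 9.e-05 8.e-04]
[-0.005  -0.0013  0.0043] 0.39 world off [-0.0029  0.0019 -0.0057] cov [7.e-05 9.e-05 8.e-04]
[220 178  29]
[[-0.0288 -0.0296 -0.0192]
 [-0.0285 -0.0291 -0.0161]
 [-0.0276 -0.0175  0.0047]
 [-0.0149  0.0171  0.0204]
 [-0.0093  0.0239  0.0245]]
```

View pics/k6.png

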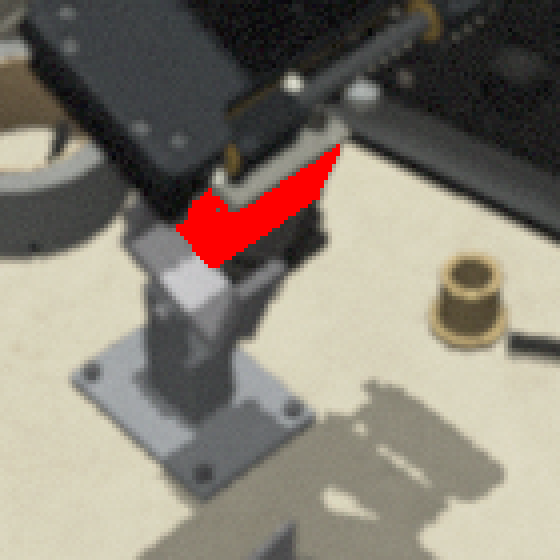

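```bash
python3 - <<'E'
from fit import *
p,d=grab_frame("scene"); s,R=st(); t=np.array(s["tcp_pos"])
W=cloud("scene",d); L=(W-t)@R
k=(d>0)&(L[...,0]>-.034)&(L[...,0]<.034)&(L[...,1]>-.024)&(L[...,1]<.026)&(L[...,2]>-.015)&(L[...,2]<.018)
P=L[k]; print("low-side face tool x:",len(P),np.percentile(P[:,0],[10,50,90]).round(4), "by y",[np.median(P[abs(P[:,1]-a)<.006,0]).round(4) for a in(-.015,0,.015)])
k=(d>0)&(abs(L[...,0])<.034)&(abs(L[...,1])<.036)&(L[...,2]>-.02)&(L[...,2]<.032); P=L[k]
lo=(P[:,0]<-.018)
print("extent y of low face",np.percentile(P[lo,1],[1,3,50,97,99]).round(4),"z",np.percentile(P[lo,2],[50,97,99]).round(4))
# rest refit now in scene, unoccluded part only
x0=np.array([.664,.011,.0935,np.radians(-12.8),np.radians(19.6)])
for n in ("scene",):
    Q=W[d>0]; q=(Q-x0[:3])@Rt(*x0[3:]); kk=np.min([abs(sd(q,*b)) for b in boxes()],axis=0)<.007; kk&=(abs(q[:,1])<.02)
    x,e=fit(Q[kk],x0); print("rest",kk.sum(),x[:3].round(4),np.degrees(x[3:]).round(2),np.median(e).round(2))
E
```

```text
t 12.82 tcp [0.6322, 0.0201, 0.1977] q [-66.0, 2.0, 58.0, 108.0, 6.0, 53.0, -113.0] F [0.8, -0.3, -1.8] open 0.0544
[[0.921, -0.212, 0.326], [-0.2, -0.977, -0.07], [0.334, -0.001, -0.943]]
low-side face tool x: 182 [-0.0274 -0.0267 -0.0253] by y [np.float64(-0.0267), np.float64(-0.0263), np.float64(-0.0268)]
extent y of low face [-0.0316 -0.0314 -0.0115  0.0216  0.0235] z [0.004  0.0219 0.0236]
rest 682 [0.6645 0.0127 0.0918] [-13.05  19.17] 0.52
```

```bash
python3 - <<'E'
from fit import *
st()
x0=np.array([.664,.011,.0935,np.radians(-12.8),np.radians(19.6)])
for i in range(2):
    s=read_state();R=np.array(s["ee_rot"]);t=np.array(s["tcp_pos"]); print(t.round(4))
    p,d=grab_frame("scene")
    W=cloud("scene",d); L=(W-t)@R
    k=(d>0)&(L[...,0]>-.034)&(L[...,0]<.034)&(L[...,1]>-.024)&(L[...,1]<.022)&(L[...,2]>-.015)&(L[...,2]<.018)
    print("face x",np.percentile(L[k][:,0],[10,50,90]).round(4))
    k=(d>0)&(abs(L[...,0])<.034)&(abs(L[...,1])<.036)&(L[...,2]>-.02)&(L[...,2]<.032); P=L[k];lo=(P[:,0]<-.018)
    print("ext y",np.percentile(P[lo,1],[1,3,97,99]).round(4),"z",np.percentile(P[lo,2],[97,99]).round(4))
s=read_state();R=np.array(s["ee_rot"]);t=np.array(s["tcp_pos"])
for n in("top","scene"):
    p,d=grab_frame(n); W=cloud(n,d); L=(W-t)@R
    k=(d>0)&(abs(L[...,0])<.06)&(abs(L[...,1])<.11)&(L[...,2]<-.055)&(L[...,2]>-.11)
    P=L[k]
    for sg in(1,-1):
        a=P[P[:,1]*sg>.05]
        if len(a)>20: print(n,sg,len(a),"x",np.percentile(a[:,0],[1,3,97,99]).round(4),"y",np.percentile(a[:,1],[1,3,97,99]).round(4),"z",np.percentile(a[:,2],[3,20,50,97]).round(4))
st()
E
```

```text
t 12.82 tcp [0.6322, 0.0201, 0.1977] q [-66.0, 2.0, 58.0, 108.0, 6.0, 53.0, -113.0] F [0.8, -0.3, -1.8] open 0.0544
[[0.921, -0.212, 0.326], [-0.2, -0.977, -0.07], [0.334, -0.001, -0.943]]
[0.6322 0.0201 0.1977]
face x [-0.0261 -0.0252 -0.0231]
ext y [-0.031  -0.0307  0.0227  0.0248] z [0.022  0.0231]
[0.6328 0.0193 0.198 ]
face x [-0.026  -0.0253 -0.0233]
ext y [-0.0313 -0.0311  0.0223  0.0239] z [0.0214 0.0235]
scene 1 115 x [-0.0394 -0.0392 -0.0066 -0.0061] y [0.051  0.0525 0.083  0.0839] z [-0.1099 -0.1079 -0.1037 -0.0939]
scene -1 274 x [-0.0393 -0.0391  0.0317  0.0339] y [-0.0895 -0.0895 -0.0546 -0.0514] z [-0.1094 -0.104  -0.0998 -0.0931]
t 13.02 tcp [0.6331, 0.018, 0.1978] q [-66.0, 2.0, 58.0, 108.0, 6.0, 53.0, -114.0] F [-0.6, -0.1, -2.0] open 0.0546
[[0.92, -0.216, 0.327], [-0.203, -0.976, -0.075], [0.336, 0.002, -0.942]]
```

```bash
cat > plan.py <<'E'
from fit import *
import sys
SEAT=np.array([.665,.0089,.0932]); RS=Rt(np.radians(-12.9),np.radians(19.5))
from scipy.spatial.transform import Rotation as Ro
def rel():
    s,R=st(); t=np.array(s["tcp_pos"]); L=RS.T@(t-SEAT)
    T=np.c_[RS[:,0],-RS[:,1],-RS[:,2]]
    print("clamp origin in seat mm:",((L-[0,0,.023])*1000).round(1),"turn needed (tool deg)",np.degrees(Ro.from_matrix(R.T@T).as_rotvec()).round(2), "F seat",(RS.T@np.array(s["force"])).round(1))
rel()
E
python3 -m crank '[{"hand":45,"tx":0,"ty":0,"tz":0,"wx":0,"wy":0,"wz":0},{"hand":45,"tx":0,"ty":0,"tz":0,"wx":0,"wy":0,"wz":0}]'; python3 plan.py
```

```text
clock: 13.18
tcp_pos: [0.6326, 0.0182, 0.1974]
ee_rot: [[0.92, -0.216, 0.327], [-0.203, -0.976, -0.074], [0.335, 0.002, -0.942]]
force: [0.3, 0.7, -2.7]
opening: 0.0544
t 13.18 tcp [0.6326, 0.0182, 0.1974] q [-66.0, 2.0, 58.0, 108.0, 6.0, 53.0, -114.0] F [0.3, 0.7, -2.7] open 0.0544
[[0.92, -0.216, 0.327], [-0.203, -0.976, -0.074], [0.335, 0.002, -0.942]]
clamp origin in seat mm: [ 3.1  1.8 86.4] turn needed (tool deg) [-0.04 -0.1   0.42] F seat [-0.7  0.7 -2.6]
```

```bash
python3 -m crank '[{"hand":45,"tx":-3.1,"ty":1.8,"tz":0,"wx":0,"wy":0,"wz":0.4},{"hand":45,"tx":0,"ty":0,"tz":8,"wx":0,"wy":0,"wz":0},{"hand":45,"tx":0,"ty":0,"tz":12,"wx":0,"wy":0,"wz":0},{"hand":45,"tx":0,"ty":0,"tz":8,"wx":0,"wy":0,"wz":0},{"hand":45,"tx":0,"ty":0,"tz":0,"wx":0,"wy":0,"wz":0},{"hand":45,"tx":0,"ty":0,"tz":0,"wx":0,"wy":0,"wz":0}]'; python3 plan.py
python3 - <<'E'
from h import *
for n in("scene","top"):
    p,d=grab_frame(n); cv2.imwrite(f"pics/{n}7.png",p[:,:,::-1])
a=cv2.imread("pics/scene7.png"); b=cv2.imread("pics/top7.png")
cv2.imwrite("pics/both7.png",cv2.resize(np.hstack([a[130:250,170:290],b[90:210,220:340]]),(800,400),interpolation=cv2.INTER_CUBIC))
E
```

```text
clock: 13.68
tcp_pos: [0.6378, 0.0154, 0.1697]
ee_rot: [[0.919, -0.223, 0.327], [-0.21, -0.975, -0.074], [0.335, -0.001, -0.942]]
force: [-0.0, 0.2, -2.5]
opening: 0.0547
t 13.68 tcp [0.6378, 0.0154, 0.1697] q [-65.0, 6.0, 59.0, 109.0, 2.0, 49.0, -110.0] F [-0.0, 0.2, -2.5] open 0.0547
[[0.919, -0.223, 0.327], [-0.21, -0.975, -0.074], [0.335, -0.001, -0.942]]
clamp origin in seat mm: [-0.8  0.2 58.4] turn needed (tool deg) [-0.06 -0.06  0.02] F seat [-0.9  0.2 -2.4]
```

View pics/both7.png

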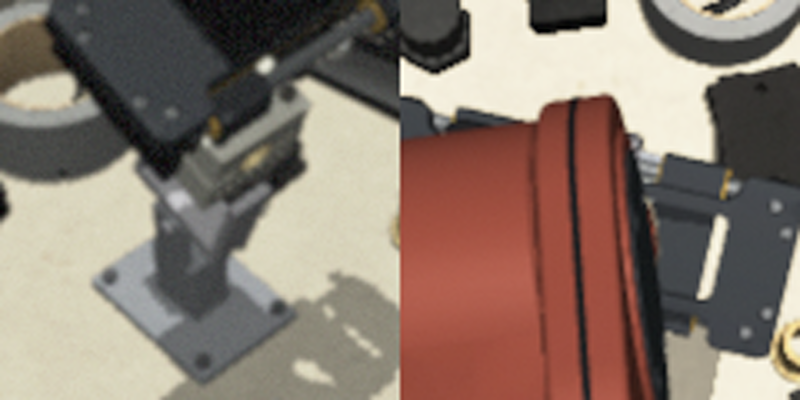

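```bash
python3 - <<'E'
from plan import *
p,d=grab_frame("scene"); W=cloud("scene",d); L=(W-SEAT)@RS*1000
k=(d>0)&(abs(L[...,1])<40)&(abs(L[...,0])<50)
P=L[k]
for z in range(0,120,6):
    a=P[(abs(P[:,2]-z)<3)&(P[:,0]<-10)&(abs(P[:,1]+0)<34)]
    if len(a)>4: print(z,len(a),"x",np.percentile(a[:,0],[5,50,95]).round(1),"y",np.percentile(a[:,1],[2,98]).round(1))
E
```

```text
t 13.78 tcp [0.6383, 0.0157, 0.1705] q [-65.0, 6.0, 59.0, 109.0, 2.0, 49.0, -110.0] F [1.7, 0.8, -2.0] open 0.0549
[[0.918, -0.222, 0.328], [-0.21, -0.975, -0.073], [0.336, -0.002, -0.942]]
clamp origin in seat mm: [-0.2  0.7 59. ] turn needed (tool deg) [-0.14 -0.12  0.02] F seat [ 0.7  1.2 -2.3]
0 113 x [-35.2 -17.9 -10.7] y [-7.  16.5]
6 15 x [-35.6 -35.  -25.1] y [-6.6 16.2]
12 16 x [-35.3 -34.9 -31.5] y [-7.3 16.4]
18 18 x [-35.3 -34.7 -31.3] y [-7.3 16.8]
24 12 x [-35.2 -34.9 -30.4] y [-3.6 16. ]
30 16 x [-35.3 -35.  -30.7] y [-5.5 15.8]
36 19 x [-35.4 -34.8 -31.6] y [-5.9 16.1]
42 15 x [-35.2 -34.6 -30.5] y [-4.9 16.1]
48 34 x [-35.5 -33.  -29.7] y [-7.3 15.3]
54 30 x [-35.4 -33.  -29.6] y [-6.8 21.1]
60 28 x [-26.2 -25.3 -12. ] y [-19.9  31.6]
66 51 x [-26.4 -25.7 -12.5] y [-20.5  32.1]
72 68 x [-26.2 -25.3 -13.6] y [-20.8  32. ]
78 56 x [-26.  -24.7 -14.8] y [-21.7  31.9]
84 36 x [-25.7 -24.3 -11.4] y [-23.6  32.4]
90 40 x [-26.  -25.2 -13. ] y [-22.8  31.9]
96 51 x [-26.1 -25.2 -12.6] y [-22.8  32. ]
102 57 x [-26.  -25.2 -13.4] y [-23.   31.5]
108 216 x [-25.5 -21.2 -12.8] y [-27.1  30.7]
114 24 x [-19.6 -14.4 -11.4] y [-31.8 -12.5]
```

```bash
python3 -m crank '[{"hand":45,"tx":1,"ty":0,"tz":0,"wx":0,"wy":0,"wz":0},{"hand":45,"tx":0,"ty":0,"tz":5,"wx":0,"wy":0,"wz":0},{"hand":45,"tx":0,"ty":0,"tz":8,"wx":0,"wy":0,"wz":0},{"hand":45,"tx":0,"ty":0,"tz":8,"wx":0,"wy":0,"wz":0},{"hand":45,"tx":0,"ty":0,"tz":8,"wx":0,"wy":0,"wz":0},{"hand":45,"tx":0,"ty":0,"tz":5,"wx":0,"wy":0,"wz":0},{"hand":45,"tx":0,"ty":0,"tz":0,"wx":0,"wy":0,"wz":0},{"hand":45,"tx":0,"ty":0,"tz":0,"wx":0,"wy":0,"wz":0}]'; python3 plan.py
```

```text
clock: 14.5
tcp_pos: [0.6502, 0.0128, 0.1381]
ee_rot: [[0.919, -0.222, 0.327], [-0.21, -0.975, -0.073], [0.335, -0.001, -0.942]]
force: [0.3, -0.1, -2.0]
opening: 0.0546
t 14.5 tcp [0.6502, 0.0128, 0.1381] q [-60.0, 11.0, 57.0, 110.0, -5.0, 45.0, -105.0] F [0.3, -0.1, -2.0] open 0.0546
[[0.919, -0.222, 0.327], [-0.21, -0.975, -0.073], [0.335, -0.001, -0.942]]
clamp origin in seat mm: [ 0.6  0.5 24.5] turn needed (tool deg) [-0.09 -0.09  0.04] F seat [-0.3 -0.1 -2. ]
```

```bash
python3 -m crank '[{"hand":45,"tx":0,"ty":0,"tz":5,"wx":0,"wy":0,"wz":0},{"hand":45,"tx":0,"ty":0,"tz":6,"wx":0,"wy":0,"wz":0},{"hand":45,"tx":0,"ty":0,"tz":6,"wx":0,"wy":0,"wz":0},{"hand":45,"tx":0,"ty":0,"tz":3,"wx":0,"wy":0,"wz":0},{"hand":45,"tx":0,"ty":0,"tz":0,"wx":0,"wy":0,"wz":0},{"hand":45,"tx":0,"ty":0,"tz":0,"wx":0,"wy":0,"wz":0}]'; python3 plan.py
```

```text
clock: 15.0
tcp_pos: [0.6567, 0.0114, 0.1191]
ee_rot: [[0.919, -0.222, 0.327], [-0.21, -0.975, -0.073], [0.335, -0.001, -0.942]]
force: [-0.2, -0.1, -2.6]
opening: 0.0547
t 15.0 tcp [0.6567, 0.0114, 0.1191] q [-58.0, 14.0, 56.0, 110.0, -8.0, 43.0, -103.0] F [-0.2, -0.1, -2.6] open 0.0547
[[0.919, -0.222, 0.327], [-0.21, -0.975, -0.073], [0.335, -0.001, -0.942]]
clamp origin in seat mm: [0.5 0.6 4.3] turn needed (tool deg) [-0.1  -0.08  0.04] F seat [-1.1 -0.1 -2.4]
```

```bash
python3 -m crank '[{"hand":45,"tx":0,"ty":0,"tz":1,"wx":0,"wy":0,"wz":0},{"hand":45,"tx":0,"ty":0,"tz":1,"wx":0,"wy":0,"wz":0},{"hand":45,"tx":0,"ty":0,"tz":0,"wx":0,"wy":0,"wz":0}]'; python3 plan.py
```

```text
clock: 15.25
tcp_pos: [0.6575, 0.0116, 0.1175]
ee_rot: [[0.918, -0.222, 0.328], [-0.21, -0.975, -0.072], [0.335, -0.002, -0.942]]
force: [0.1, 0.6, -1.5]
opening: 0.0548
t 15.25 tcp [0.6575, 0.0116, 0.1175] q [-58.0, 14.0, 56.0, 110.0, -9.0, 43.0, -102.0] F [0.1, 0.6, -1.5] open 0.0548
[[0.918, -0.222, 0.328], [-0.21, -0.975, -0.072], [0.335, -0.002, -0.942]]
clamp origin in seat mm: [0.6 1.  2.6] turn needed (tool deg) [-0.15 -0.1   0.05] F seat [-0.5  0.6 -1.4]
```

```bash
python3 -m crank '[{"hand":45,"tx":0,"ty":0.5,"tz":1,"wx":0,"wy":0,"wz":0},{"hand":45,"tx":0,"ty":0,"tz":0.7,"wx":0,"wy":0,"wz":0},{"hand":45,"tx":0,"ty":0,"tz":0,"wx":0,"wy":0,"wz":0}]'; python3 plan.py|tail -1
```

```text
clock: 15.5
tcp_pos: [0.6578, 0.011, 0.1159]
ee_rot: [[0.919, -0.222, 0.327], [-0.21, -0.975, -0.072], [0.335, -0.002, -0.942]]
force: [-0.8, 0.3, -1.0]
opening: 0.0544
clamp origin in seat mm: [0.6 0.4 0.9] turn needed (tool deg) [-0.14 -0.09  0.04] F seat [-1.2  0.1 -0.6]
```

```bash
python3 -m crank '[{"hand":45,"tx":0,"ty":0,"tz":0.6,"wx":0,"wy":0,"wz":0},{"hand":45,"tx":0,"ty":0,"tz":0,"wx":0,"wy":0,"wz":0}]'; python3 plan.py|tail -1
```

```text
clock: 15.67
tcp_pos: [0.6579, 0.011, 0.1157]
ee_rot: [[0.919, -0.222, 0.327], [-0.21, -0.975, -0.072], [0.335, -0.002, -0.942]]
force: [-7.2, 1.1, 6.9]
opening: 0.0546
clamp origin in seat mm: [0.6 0.4 0.7] turn needed (tool deg) [-0.16 -0.06  0.04] F seat [-4.5 -0.5  8.9]
```

```bash
python3 -m crank '[{"hand":45,"tx":-1.5,"ty":0,"tz":-0.3,"wx":0,"wy":0,"wz":0},{"hand":45,"tx":-1.5,"ty":0,"tz":0,"wx":0,"wy":0,"wz":0},{"hand":45,"tx":-1,"ty":0,"tz":0,"wx":0,"wy":0,"wz":0},{"hand":45,"tx":0,"ty":0,"tz":0,"wx":0,"wy":0,"wz":0}]'; python3 plan.py|tail -1
```

```text
clock: 16.0
tcp_pos: [0.6546, 0.0118, 0.1146]
ee_rot: [[0.918, -0.222, 0.328], [-0.209, -0.975, -0.072], [0.336, -0.002, -0.942]]
force: [-0.1, -0.2, 1.5]
opening: 0.0545
clamp origin in seat mm: [-3.   0.5  0.8] turn needed (tool deg) [-0.16 -0.15  0.05] F seat [ 0.4 -0.2  1.5]
```

```bash
python3 -m crank '[{"hand":45,"tx":-0.7,"ty":0,"tz":0,"wx":0,"wy":0,"wz":0},{"hand":45,"tx":-0.3,"ty":0,"tz":0,"wx":0,"wy":0,"wz":0},{"hand":45,"tx":0,"ty":0,"tz":0,"wx":0,"wy":0,"wz":0}]'; python3 plan.py|tail -1
```

```text
clock: 16.25
tcp_pos: [0.654, 0.012, 0.1144]
ee_rot: [[0.918, -0.222, 0.329], [-0.21, -0.975, -0.073], [0.337, -0.002, -0.942]]
force: [1.9, 0.4, 0.9]
opening: 0.0546
clamp origin in seat mm: [-3.7  0.5  0.8] turn needed (tool deg) [-0.15 -0.17  0.04] F seat [1.9 0.8 0.3]
```

```bash
python3 -m crank '[{"hand":45,"tx":-0.5,"ty":0,"tz":0,"wx":0,"wy":0,"wz":0},{"hand":45,"tx":-0.3,"ty":0,"tz":0,"wx":0,"wy":0,"wz":0},{"hand":45,"tx":0,"ty":0,"tz":0,"wx":0,"wy":0,"wz":0}]'; python3 plan.py|tail -1
```

```text
clock: 16.5
tcp_pos: [0.6538, 0.0119, 0.1144]
ee_rot: [[0.918, -0.222, 0.33], [-0.21, -0.975, -0.073], [0.338, -0.002, -0.941]]
force: [6.8, -0.7, -1.1]
opening: 0.0548
clamp origin in seat mm: [-3.8  0.5  0.9] turn needed (tool deg) [-0.16 -0.24  0.03] F seat [ 6.   0.8 -3.3]
```

```bash
python3 -m crank '[{"hand":45,"tx":-0.5,"ty":0,"tz":0,"wx":0,"wy":0,"wz":0},{"hand":45,"tx":0,"ty":0,"tz":0,"wx":0,"wy":0,"wz":0}]'; python3 plan.py|tail -1
```

```text
clock: 16.67
tcp_pos: [0.6538, 0.012, 0.1146]
ee_rot: [[0.917, -0.222, 0.331], [-0.21, -0.975, -0.073], [0.339, -0.003, -0.941]]
force: [8.2, -2.0, -1.1]
opening: 0.0547
clamp origin in seat mm: [-3.8  0.6  1. ] turn needed (tool deg) [-0.16 -0.29  0.03] F seat [ 7.6 -0.1 -3.8]
```

```bash
python3 -m crank '[{"hand":45,"tx":0.5,"ty":0,"tz":0.4,"wx":0,"wy":0,"wz":0},{"hand":45,"tx":0,"ty":0,"tz":0.2,"wx":0,"wy":0,"wz":0},{"hand":45,"tx":0,"ty":0,"tz":0,"wx":0,"wy":0,"wz":0}]'; python3 - <<'E'
from plan import *
ims=[]
p,d=grab_frame("scene"); W=cloud("scene",d); L=(W-SEAT)@RS*1000
P=L[(d>0)&(abs(L[...,1])<45)&(abs(L[...,0])<50)]
for z in range(3,60,6):
    a=P[(abs(P[:,2]-z)<3)&(P[:,0]<-15)]
    pl=a[a[:,0]<-31]; cl=a[(a[:,0]>-30.5)&(abs(a[:,1])<36)]
    print(z,"plate",len(pl),np.percentile(pl[:,1],[2,98]).round(1) if len(pl)>4 else "", np.median(pl[:,0]).round(1) if len(pl) else "","clamp",len(cl),np.percentile(cl[:,1],[2,98]).round(1) if len(cl)>4 else "",np.median(cl[:,0]).round(1) if len(cl) else "")
cv2.imwrite("pics/s8.png",cv2.resize(p[130:250,170:290,::-1],(600,600),interpolation=cv2.INTER_CUBIC))
E
```

```text
clock: 16.92
tcp_pos: [0.654, 0.012, 0.1143]
ee_rot: [[0.918, -0.222, 0.33], [-0.21, -0.975, -0.072], [0.337, -0.003, -0.941]]
force: [0.4, -0.1, 7.3]
opening: 0.0543
t 16.92 tcp [0.654, 0.012, 0.1143] q [-58.0, 14.0, 56.0, 111.0, -8.0, 42.0, -103.0] F [0.4, -0.1, 7.3] open 0.0543
[[0.918, -0.222, 0.33], [-0.21, -0.975, -0.072], [0.337, -0.003, -0.941]]
clamp origin in seat mm: [-3.7  0.6  0.7] turn needed (tool deg) [-0.18 -0.22  0.03] F seat [2.8 0.  6.7]
3 plate 12 [-4.7 16.4] -34.9 clamp 17 [15.9 31.8] -21.5
9 plate 16 [-6.4 15.6] -34.9 clamp 25 [-21.2  31.4] -28.9
15 plate 10 [-6.3 15.4] -34.9 clamp 26 [-21.4  32.1] -28.3
21 plate 16 [-8. 17.] -35.1 clamp 26 [-22.6  32.2] -26.9
27 plate 15 [-5.3 16. ] -35.0 clamp 19 [-23.3  31.5] -28.2
33 plate 16 [-5.5 16.3] -35.1 clamp 25 [-19.4  31.9] -27.4
39 plate 14 [-5.8 15.9] -34.9 clamp 23 [-23.   31.7] -28.5
45 plate 14 [-3.2 15.6] -35.1 clamp 61 [-27.1  31.8] -26.6
51 plate 40 [-7.1 15.5] -33.4 clamp 123 [-24.3  30. ] -25.5
57 plate 2  -34.3 clamp 7 [-17.8 -12.8] -20.2
```

View pics/s8.png

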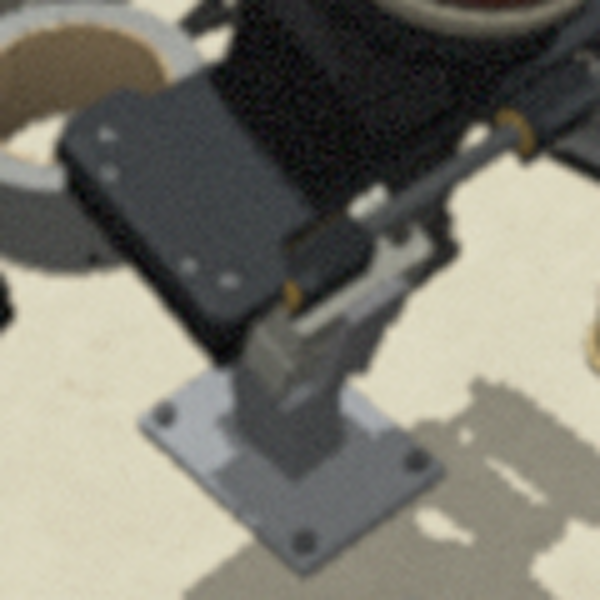

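```bash
python3 -m crank '[{"hand":60,"tx":0,"ty":0,"tz":0,"wx":0,"wy":0,"wz":0},{"hand":64,"tx":0,"ty":0,"tz":0,"wx":0,"wy":0,"wz":0},{"hand":76,"tx":0,"ty":0,"tz":0,"wx":0,"wy":0,"wz":0},{"hand":76,"tx":0,"ty":0,"tz":0,"wx":0,"wy":0,"wz":0},{"hand":76,"tx":0,"ty":0,"tz":0,"wx":0,"wy":0,"wz":0},{"hand":76,"tx":0,"ty":0,"tz":0,"wx":0,"wy":0,"wz":0}]' 10; python3 plan.py
```

```text
clock: 17.47
tcp_pos: [0.6526, 0.0121, 0.1129]
ee_rot: [[0.919, -0.222, 0.327], [-0.21, -0.975, -0.073], [0.335, -0.002, -0.942]]
force: [-1.8, 0.9, 0.2]
opening: 0.0747
t 17.47 tcp [0.6526, 0.0121, 0.1129] q [-58.0, 14.0, 56.0, 111.0, -8.0, 42.0, -103.0] F [-1.8, 0.9, 0.2] open 0.0747
[[0.919, -0.222, 0.327], [-0.21, -0.975, -0.073], [0.335, -0.002, -0.942]]
clamp origin in seat mm: [-5.5  0.3 -0.2] turn needed (tool deg) [-0.13 -0.07  0.05] F seat [-1.7  0.4  0.8]
```

Released. Next I'll retract along the table normal, back away and look.

```bash
python3 -m crank '[{"hand":80,"tx":0,"ty":0,"tz":-6,"wx":0,"wy":0,"wz":0},{"hand":80,"tx":0,"ty":0,"tz":-12,"wx":0,"wy":0,"wz":0},{"hand":80,"tx":0,"ty":0,"tz":-16,"wx":0,"wy":0,"wz":0},{"hand":80,"tx":0,"ty":0,"tz":-20,"wx":0,"wy":0,"wz":0},{"hand":80,"tx":0,"ty":0,"tz":-20,"wx":0,"wy":0,"wz":0},{"hand":80,"tx":0,"ty":0,"tz":-20,"wx":0,"wy":0,"wz":0},{"hand":80,"tx":0,"ty":-10,"tz":-20,"wx":0,"wy":0,"wz":0},{"hand":80,"tx":0,"ty":-25,"tz":-10,"wx":0,"wy":0,"wz":0},{"hand":80,"tx":0,"ty":-35,"tz":0,"wx":0,"wy":0,"wz":0},{"hand":80,"tx":0,"ty":-35,"tz":0,"wx":0,"wy":0,"wz":0},{"hand":80,"tx":0,"ty":-35,"tz":0,"wx":0,"wy":0,"wz":0},{"hand":80,"tx":0,"ty":-35,"tz":0,"wx":0,"wy":0,"wz":0},{"hand":80,"tx":0,"ty":-35,"tz":0,"wx":0,"wy":0,"wz":0},{"hand":80,"tx":0,"ty":-35,"tz":0,"wx":0,"wy":0,"wz":0},{"hand":80,"tx":0,"ty":-35,"tz":0,"wx":0,"wy":0,"wz":0},{"hand":80,"tx":0,"ty":0,"tz":0,"wx":0,"wy":0,"wz":0}]'
python3 - <<'E'
from plan import *
for n in("scene","top"):
    p,d=grab_frame(n); W=cloud(n,d); np.savez(n+"9.npz",W=W,p=p,d=d); cv2.imwrite(f"pics/{n}9.png",p[:,:,::-1])
a=cv2.imread("pics/scene9.png"); b=cv2.imread("pics/top9.png")
cv2.imwrite("pics/both9.png",cv2.resize(np.hstack([a[110:310,130:330],b[70:270,190:390]]),(800,400),interpolation=cv2.INTER_CUBIC))
E
```

```text
clock: 18.8
tcp_pos: [0.6731, 0.304, 0.229]
ee_rot: [[0.921, -0.212, 0.328], [-0.201, -0.977, -0.07], [0.335, -0.002, -0.942]]
force: [-2.1, 1.2, -0.3]
opening: 0.08
t 18.8 tcp [0.6731, 0.304, 0.229] q [-73.0, 23.0, 50.0, 87.0, -5.0, 62.0, -128.0] F [-2.1, 1.2, -0.3] open 0.08
[[0.921, -0.212, 0.328], [-0.201, -0.977, -0.07], [0.335, -0.002, -0.942]]
clamp origin in seat mm: [ -9.3 289.5 124.4] turn needed (tool deg) [-0.31 -0.08  0.57] F seat [-2.3  0.7  0.5]
```

View pics/both9.png

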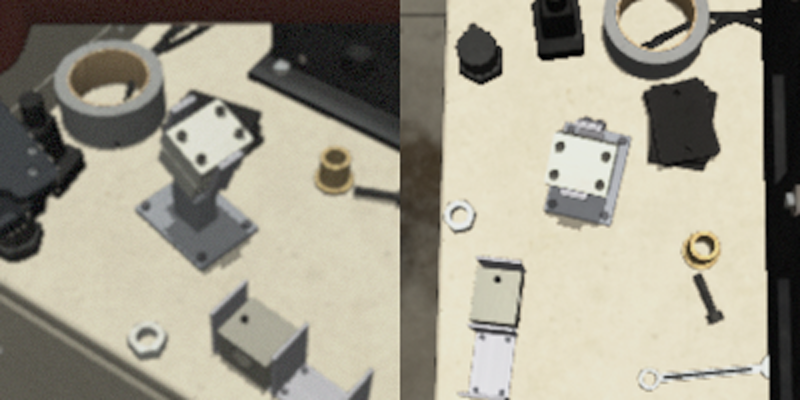

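```bash
python3 - <<'E'
from fit import *
SEATS={"scene":np.array([.6645,.0129,.0922]),"top":np.array([.6635,.0089,.0939])}
RS=Rt(np.radians(-12.9),np.radians(19.6))
for n in("scene","top"):
    Z=np.load(n+"9.npz"); W=Z["W"]; d=Z["d"]; L=(W-SEATS[n])@RS*1000
    P=L[(d>0)&(abs(L[...,0])<45)&(abs(L[...,1])<42)&(L[...,2]>2)&(L[...,2]<62)]
    T=P[(P[:,2]>48)&(P[:,2]<52.5)&(abs(P[:,0]+4)<19)&(abs(P[:,1])<22)]
    A=np.c_[T[:,:2],np.ones(len(T))]; c=np.linalg.lstsq(A,T[:,2],rcond=None)[0]
    print(n,"top plane slopes deg",np.degrees(c[:2]).round(2),"h",c[2].round(2),len(T))
    # box fit of clamp: pts above z>8 not plates
    C=P[(abs(P[:,1])>14)|((P[:,2]>47)&(P[:,2]<53)&(P[:,0]>-26)&(P[:,0]<18))]/1000
    def res(v):
        q=C-np.r_[v[:3]]; cc,ss=np.cos(v[3]),np.sin(v[3]); q=np.c_[cc*q[:,0]+ss*q[:,1],-ss*q[:,0]+cc*q[:,1],q[:,2]]
        return abs(sd(q,(-.023,-.028,0),(.023,.028,.05)))*1000
    r=least_squares(res,[-.004,0,0,0],loss="soft_l1",f_scale=1); print(n,"clamp in seat",(r.x[:3]*1000).round(2),"yaw",np.degrees(r.x[3]).round(2),np.median(res(r.x)).round(2),len(C))
    for nm,q in(("pl",P[(abs(P[:,1])<11)&(P[:,0]<-24)]),("hi",P[(P[:,0]>22)&(abs(P[:,1])<14)&(P[:,2]>30)])):
        if len(q)>5: print(nm,len(q),"x",np.percentile(q[:,0],[5,50,95]).round(1),"y",np.percentile(q[:,1],[2,98]).round(1),"z",np.percentile(q[:,2],[5,50,95]).round(1))
    R=W[(d>0)]; k=(R[:,0]>.43)&(R[:,0]<.59)&(R[:,1]>.06)&(R[:,1]<.14)&(R[:,2]>.040)&(R[:,2]<.048); q=R[k]; print("bored med",np.median(q,axis=0).round(4),len(q))
    W1=np.load(n+"1.npz")["W"].reshape(-1,3); k=(W1[:,0]>.513)&(W1[:,0]<.59)&(W1[:,1]>.06)&(W1[:,1]<.14)&(W1[:,2]>.040)&(W1[:,2]<.048); print("before",np.median(W1[k],axis=0).round(4),k.sum())
E
python3 fit.py >/dev/null; python3 - <<'E'
from h import *
a=cv2.imread("pics/scene9.png"); cv2.imwrite("pics/s9z.png",cv2.resize(a[145:250,190:270],(600,787))[:600])
E
```

```text
scene top plane slopes deg [0.41 0.12] h 49.97 449
scene clamp in seat [-4.43 -0.63  0.14] yaw -0.05 0.69 1206
pl 155 x [-33.9 -32.9 -25.3] y [-10.3  10.8] z [ 7.1 46.  52.7]
hi 114 x [27.  28.2 32.8] y [-11.4  12. ] z [31.5 47.6 52.9]
bored med [0.539  0.1004 0.0425] 849
before [0.542  0.0998 0.0426] 758
top top plane slopes deg [-0.15  0.04] h 50.07 438
top clamp in seat [-4.55  0.18  0.18] yaw 0.03 0.93 845
pl 67 x [-32.9 -28.7 -24.9] y [-10.8  10.6] z [48.2 51.2 53.8]
hi 57 x [27.9 30.9 33.5] y [-11.4  11.6] z [41.6 51.7 54.3]
bored med [0.5389 0.0953 0.0439] 632
before [0.539  0.0955 0.044 ] 622
```

View pics/s9z.png

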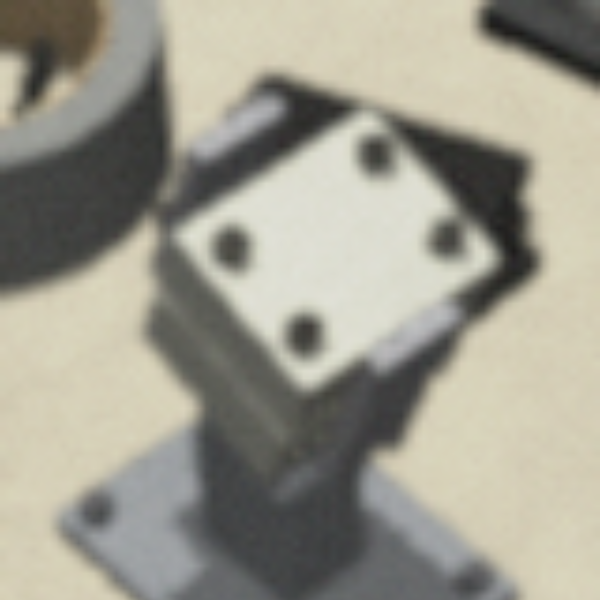

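The clamp sits flat with its right side up. It is against the lower plate: the fitted x is -4.4 and -4.6 mm, against -4.5 mm wanted. The picture shows the gap only at the upper plate. It is centred to within about 0.6 mm.

```bash
python3 -m crank '[{"hand":80,"tx":0,"ty":0,"tz":0,"wx":0,"wy":0,"wz":0},{"hand":80,"tx":0,"ty":0,"tz":0,"wx":0,"wy":0,"wz":0},{"hand":80,"tx":0,"ty":0,"tz":0,"wx":0,"wy":0,"wz":0}]'; python3 -c "
from bench import sign_off
print(sign_off())"
```

```text
clock: 19.15
tcp_pos: [0.6745, 0.2926, 0.2311]
ee_rot: [[0.918, -0.224, 0.328], [-0.212, -0.975, -0.072], [0.335, -0.003, -0.942]]
force: [-0.3, -0.5, 0.2]
opening: 0.0801
the job is handed in; nothing more can be done
None
```

The shaft clamp is on the tilted rest, and I handed the job in at about 19 s of the 48 s allowed. I lifted it straight up out of the rack by its x faces and set it on the clear bench spot. There I regripped it by its y faces. I then lowered it square to the table, slid it down until the wrist read about 8 N against the lower plate, let go and backed the gripper away.

Last checks, taken after release with the arm clear:

| Check | Scene camera | Top camera | Wanted |
|---|---|---|---|
| Clamp x on the table (mm) | -4.4 | -4.6 | -4.5 |
| Sideways offset (mm) | -0.6 | +0.2 | 0 |
| Height off the table (mm) | 0.1 | 0.2 | 0 |
| Tilt of its top against the table as found (degrees) | 0.4 | 0.15 | 0 |

- **Disagreement:** the two cameras put the rest about 4 mm apart sideways. I corrected for this with the clamp held in the gripper. Measured that way inside the scene picture, the clamp and the lower plate line up.
- **Tilt of the rest:** I did not fit the tilt again after the placing. The clamp's top matches the angle measured before the move, so it looks unchanged.
- **Bystanders:** the bored block reads the same as before in the top camera. In the scene camera it reads 3 mm different in x, probably because the two samples were cut differently. The hex nut and cap screw look undisturbed in the pictures, but I did not measure them.

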